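# Set up the charging dock: leg, cells and tablet

### The job

Put everything on charge: push the dock's prop leg out until it is fully against its stop, press every loose cell into a bay of its own (flat end against the coil spring, then turn the button end down past the lip so that it lies level with its button on the contact), and stand the tablet from the rack on the ledge behind the ridge, leaning back on the leg. Do not let the tablet fall flat, and leave the stamp, memo pad, mouse and vial where they are.

Things in the scene. Friction and masses are not known exactly. Their poses are not given: they have to be found in the camera images.
- dock: white charging dock, fixed, facing the chair across the desk (yaw about pi). Origin on the desk; its x runs from the cell bays (chair side) to the prop leg (robot's side), z up. Base 8 mm thick, x -107..73, y -114..114 mm. Four bays side by side, 52 mm apart, each along x: spring housing x -106..-84 (34 mm high), contact posts x -10..-1. Ridge x 14..20, 120 mm wide, 18 mm above the desk, fronts the tablet's ledge
- leg (a joint): prop leg angle, rad: 0 folded (slants from its hinge over the bays, to the dock's -x, 0.42 rad above level), 1.43 fully out on its stop (leaning 0.28 rad past upright, away from the bays); angle above level = 0.42 + value. Hinge pin along the dock's y at x = 52, y = 0, 30 mm above the desk. 0.08 N m of friction holds it where left
- leg_end (a point): middle of the free end of the prop leg: aluminium plate 50 mm wide, 6 mm thick, 80 mm from hinge to end, with an 8 mm thick rubber edge. The side facing down when folded is the one to push; it faces the bays when out, and the tablet leans on it
- ledge (a point): middle of the tablet's ledge on its floor, 8 mm above the desk, at dock x = 34 mm, y = 0; the ledge lies between the ridge (x = 20) and the hinge barrel (x = 48). A leaning tablet stands here with its foot behind the ridge
- tablet: black tablet, 12 mm thick (its x), 90 mm wide (y), 150 mm tall (z), about 0.22 kg, screen to its -x. Origin at the middle of its lower edge. Starts on edge in the rack
- tablet_top (a point): middle of the tablet's upper edge
- rack: grey desk rack, loose, 0.9 kg: foot 70 x 104 mm, two walls 80 mm wide (y), 50 mm high, with a 16 mm slot between; slot floor 6 mm above the desk. The tablet stands in the slot, its x along the rack's x. Origin on the desk under the slot's middle
- cell1: C-size cell 1: grey cylinder 26 mm in diameter, 50 mm long over its button, 65 g, lying on the desk, rolls easily; may be absent. Origin at its centre; its x axis runs along it to the button end (button 8 mm wide, 2 mm high); it may have rolled about that axis
- cell1_button (a point): tip of the button of cell 1, 25 mm from its centre
- cell2: C-size cell 2: grey cylinder 26 mm in diameter, 50 mm long over its button, 65 g, lying on the desk, rolls easily; may be absent. Origin at its centre; its x axis runs along it to the button end (button 8 mm wide, 2 mm high); it may have rolled about that axis
- cell2_button (a point): tip of the button of cell 2, 25 mm from its centre
- cell3: C-size cell 3: grey cylinder 26 mm in diameter, 50 mm long over its button, 65 g, lying on the desk, rolls easily; may be absent. Origin at its centre; its x axis runs along it to the button end (button 8 mm wide, 2 mm high); it may have rolled about that axis
- cell3_button (a point): tip of the button of cell 3, 25 mm from its centre
- cell4: C-size cell 4: grey cylinder 26 mm in diameter, 50 mm long over its button, 65 g, lying on the desk, rolls easily; may be absent. Origin at its centre; its x axis runs along it to the button end (button 8 mm wide, 2 mm high); it may have rolled about that axis
- cell4_button (a point): tip of the button of cell 4, 25 mm from its centre
- bay1_contact (a point): bay 1 (first in y, at dock y = +78 mm): flat contact that a seated cell's button touches, 21 mm above the desk. The seated cell lies level along the dock's x, button to +x, centre 25 mm from this point to -x, 13 mm over the bay floor. Above the contact a lip, 16 mm wide, overhangs 4.5 mm, 35.5 to 39 mm above the desk. 5 mm ridges flank the cell near its ends
- bay2_contact (a point): bay 2 (second, dock y = +26): flat contact that a seated cell's button touches, 21 mm above the desk. The seated cell lies level along the dock's x, button to +x, centre 25 mm from this point to -x, 13 mm over the bay floor. Above the contact a lip, 16 mm wide, overhangs 4.5 mm, 35.5 to 39 mm above the desk. 5 mm ridges flank the cell near its ends
- bay3_contact (a point): bay 3 (third, dock y = -26): flat contact that a seated cell's button touches, 21 mm above the desk. The seated cell lies level along the dock's x, button to +x, centre 25 mm from this point to -x, 13 mm over the bay floor. Above the contact a lip, 16 mm wide, overhangs 4.5 mm, 35.5 to 39 mm above the desk. 5 mm ridges flank the cell near its ends
- bay4_contact (a point): bay 4 (last, dock y = -78): flat contact that a seated cell's button touches, 21 mm above the desk. The seated cell lies level along the dock's x, button to +x, centre 25 mm from this point to -x, 13 mm over the bay floor. Above the contact a lip, 16 mm wide, overhangs 4.5 mm, 35.5 to 39 mm above the desk. 5 mm ridges flank the cell near its ends
- spring1 (a joint): coil spring of bay 1 (all four bays alike), m: 0 free (its 22 mm disc, on the cell's axis, is 47 mm from the contact), up to 0.015 pushed in to the dock's -x; 0.4 N/mm; 0.003 with a cell seated. A cell enters tilted some 0.4 rad, flat end low and in front of the disc, button end over the lip, pushes the spring in 8 to 13 mm; then the button end is turned down past the lip
- stamp: wooden rubber stamp, 29 x 55 x 73 mm, stands on the desk, bystander. Origin under its middle
- pad: yellow memo pad, 76 x 76 x 11 mm, bystander. Origin under its middle
- mouse: black computer mouse, 108 x 60 x 36 mm, bystander. Origin under its middle
- vial_c: small white vial, 24 mm wide, 56 mm tall, bystander. Origin under its middle
Mind the look-alikes: they are no part of the job. Leave any blue look-alike of the cell4 alone.

How it is judged:
By the outcome, as a careful person would: the job done as asked, in the order asked, and still so for the second after the job is handed in, with the robot touching nothing.
Of cell1, cell2, cell3, cell4 only 3 to 4 are there at a start; the rules pass over those that are not, and their reading is None.
At some moment in a run one of rack may be knocked a few centimetres aside while the robot is not near it.
It also fails if it takes over 210 s, if anything falls off the work surface, if the arm or the gripper's body presses on something with over 40 N, if the wrist force passes 120 N, or if a joint passes its speed limit or range.

### The arm

A 7-joint arm with a two-finger parallel gripper is mounted at the origin on a cart in front of the work surface, level with it; the furniture and walls round the work are solid. World frame = base frame: x ahead of the robot, y to its left, z up, the work surface at z = 0. Lengths are in m, angles in rad, forces in N, time in s.
With the tool pointing down it reaches from about 0.425 to 1.025 m from the base axis. Payload 3.6 kg.
Tool frame: the origin (TCP) lies between the finger pads; the fingertips stand 11 mm ahead of it and the grasp point (between the pads) lies 8 mm behind it; z points along the fingers, x is the direction in which the jaws open and shut, and the axes are right-handed (so a half turn about z gives the same grasp; the last joint's range is limited). The gripper opens to 85 mm and grips with 20 to 120 N. Pads are 22 mm wide; open, the fingers measure 114 mm over their backs; the gripper's body (76 mm by 85 mm) begins 54 mm behind the grasp point. The pads swing forward as they close: fully open they stand 13 mm farther back than shut.
Start: joints at [1.254, 0.591, 0.048, 1.609, -0.033, 0.943, -0.034], TCP at [0.161, -0.707, 0.242] pointing down, gripper open.
Joint ranges: [-2.69, 2.69], [-0.47, 2.24], [-1.27, 1.36], [0.19, 2.51], [-1.53, 4.68], [0.08, 2.07], [-3.09, 3.09]. Speed limits (rad/s): [2.57, 2.57, 3.14, 3.14, 3.14, 3.14, 3.14].

### API

Orientations are given as a 3x3 rotation matrix whose columns are the frame's x, y, z axes.
In Python, from station import * gives the robot as it stands.
- The arm moves only by the tool play_rows, never from a script. Its arguments are lists of equal length, an entry for each row: "linear": the shift along the tool's x, y, z in mm, a list of three; "delta_rot": the turn, a rotation vector about the tool's x, y, z in degrees, a list of three. A call has 1 to 20 rows; each row is the pose to reach, as a shift and turn from the pose measured when the call began, along the tool's axes at that moment; what a row does not reach only later rows make up. A row lasts 1/12 s, in which the tool goes at most 41.7 mm and 7.16 degrees, less where a joint would pass 70% of its speed; a pose out of reach is approached as far as the arm can. A call with a gripper value outside its range is refused whole. "gripper" is the opening, from -1 (shut) to 1 (fully open), so that 0 is half open, set as the call begins (left out, the last holds). The fingers move at their own pace and stop on an object; "force" is the grip in N (left out, the last holds). Time passes only in rows, so rows that repeat a pose let the fingers close. It gives the time, the measured TCP pose, the force and the opening at its end, in the units of the state.
- state(): the state, without advancing time (a new reading comes with each control period).
- capture(name): name is "side" or "top" or "wrist"; returns (picture, depth): 400x640x3 uint8, red, green, blue; 400x640 float32, m along the optical axis (not along the pixel's ray), 0 where there is no reading.
- camera_model(name): a dict with "fx", "fy", "cx", "cy" (pixels), "cam_to_world" (4x4, takes a point from camera to world coordinates); the wrist camera has in their place "tool_from_camera" (4x4, takes a point from camera to tool coordinates, whose origin is the TCP and whose axes are the tool frame's). Camera axes: x right, y down, z forward; pixel columns grow to the right and rows downward; lengths in m; the calibration is good to about 2 mm. A picture is of the moment at which its call begins: read the wrist's pose just before it. camera_model takes no time and is no camera call.
- close_job(): hands the job in, once; it reports no verdict.
The state is a dict: "t": time; "joints": joint angles; "joint_velocities": joint speeds; "joint_efforts": joint torques, N m; "tcp_pos": TCP position; "tcp_rot": TCP orientation; "wrist_force": force on the tool from outside, world axes, zero at the start; "ft_torque": the same for the moment, N m; "gripper_width": opening from 0.0 (shut) to 1.0 (fully open).
Only numpy, scipy, OpenCV 4.12 (cv2) and the standard library are available. Lean on these libraries where they do the work, as an engineer would, in place of code of your own. Each camera call takes 0.05 s, during which the arm holds its last target. There are 200 camera calls.

## Working session

There is one attempt and no reset: what is moved stays moved. The work goes in short steps, Python scripts to look and compute and a tool call to move; the robot and the scene stay as the last step left them, time stands still between calls to the robot, and variables do not carry over. Pictures are saved under pics/ and viewed, about 12 in all and at most 16, crops included, and the job is handed in when it is done.

Besides the shell and the picture viewer there is one more tool, called as name(argument=value, ...) on one line, values as JSON. play_rows: Moves the arm, as the interface text tells. Its arguments: {"type":"object","properties":{"linear":{"type":"array","items":{"type":"array","items":{"type":"number"}}},"delta_rot":{"type":"array","items":{"type":"array","items":{"type":"number"}}},"gripper":{"type":"number"},"force":{"type":"number"}},"required":["linear","delta_rot"]}

```bash
ls; mkdir -p pics
cat > h.py <<'E'
from station import *
import numpy as np, cv2
def save(n,img,crop=None,s=1):
    if crop: img=img[crop[1]:crop[3],crop[0]:crop[2]]
    if s!=1: img=cv2.resize(img,None,fx=s,fy=s,interpolation=cv2.INTER_CUBIC)
    cv2.imwrite('pics/'+n+'.png',img[:,:,::-1])
def pts(name,d,st=None):
    m=camera_model(name)
    if name=='wrist':
        T=np.eye(4);T[:3,:3]=st['tcp_rot'];T[:3,3]=st['tcp_pos'];T=T@np.array(m['tool_from_camera'])
    else: T=np.array(m['cam_to_world'])
    v,u=np.mgrid[:d.shape[0],:d.shape[1]]
    P=np.stack([(u-m['cx'])/m['fx']*d,(v-m['cy'])/m['fy']*d,d],-1)
    return P@T[:3,:3].T+T[:3,3]
E
python3 - <<'E'
from h import *
print(state())
for n in ('top','side'):
    im,d=capture(n); save(n+'0',im); np.save(n+'0.npy',d); np.save(n+'0i.npy',im); m=camera_model(n); print(n,m)
print(camera_model('wrist'))
E
```

```text
pics
{'t': 0.0, 'joints': array([ 1.25351919,  0.59210262,  0.04832657,  1.60981963, -0.03331071,
        0.94269569, -0.03369356]), 'joint_velocities': array([-0.00049565, -0.00133138, -0.00170696, -0.00113304,  0.00090206,
        0.00170542, -0.00085196]), 'joint_efforts': array([-6.64576546e-04, -5.48688555e+01,  1.54625729e+00, -1.98124802e+01,
        9.33546602e-03,  8.97655380e-03,  5.84859841e-07]), 'tcp_pos': array([ 0.16070547, -0.70614747,  0.24115451]), 'tcp_rot': array([[ 2.21970564e-01, -9.75053170e-01, -6.19539125e-04],
       [-9.75050849e-01, -2.21971390e-01,  2.13157898e-03],
       [-2.21592280e-03,  1.30934362e-04, -9.99997536e-01]]), 'wrist_force': array([ 0.42244977, -0.08004425,  1.00432043]), 'ft_torque': array([ 0.0234178 ,  0.00456969, -0.02024817]), 'gripper_width': 1.00319920407551}
top {'fx': 458.96036303265356, 'fy': 458.96036303265356, 'cx': 319.84298764127095, 'cy': 201.72762045206443, 'cam_to_world': array([[ 0.00603135, -0.98643911,  0.16401677,  0.3737252 ],
       [-0.99991173, -0.00789103, -0.01068916, -0.02204055],
       [ 0.01183846, -0.163937
[... 228 characters left out ...]
90908597, -0.22436038,  0.35103435,  0.11290424],
       [-0.41651173, -0.47129893,  0.77742865, -1.07340175],
       [-0.00898207, -0.8529594 , -0.52189997,  0.81857906],
       [ 0.        ,  0.        ,  0.        ,  1.        ]])}
{'fx': 298.50151911007816, 'fy': 298.50151911007816, 'cx': 322.5257689811855, 'cy': 201.57550148792103, 'tool_from_camera': array([[ 9.99999170e-01,  1.19212419e-03, -4.87719594e-04,
        -5.95540389e-04],
       [-9.87263679e-04,  9.52607861e-01,  3.04199422e-01,
        -7.72530547e-02],
       [ 8.27249010e-04, -3.04198688e-01,  9.52608248e-01,
        -1.31571382e-01],
       [ 0.00000000e+00,  0.00000000e+00,  0.00000000e+00,
         1.00000000e+00]])}
```

View pics/top0.png

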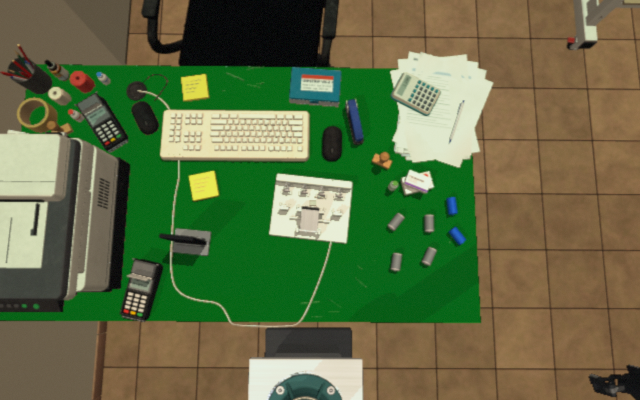

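View pics/side0.png

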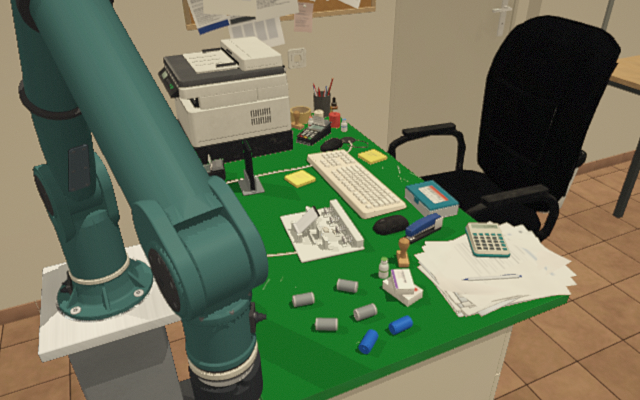

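The top view shows the white dock at (311,208), grey cells at (396,221), (429,223), (397,262) and (429,256), blue look-alikes at (452,206) and (457,236), and the rack with the tablet at (190,241). The grey cylinders are the cells and the blue ones are excluded. I'll make one close crop and measure from depth.

Run:
```python
from h import *
im=np.load('top0i.npy'); d=np.load('top0.npy'); P=pts('top',d)
save('crop1',im,(260,165,480,285),3.6)
# cells
g=(P[...,2]>0.010)&(P[...,2]<0.04)
m=np.zeros(d.shape,np.uint8); m[195:285,375:475]=1
m&=g.astype(np.uint8)
n,l,s,c=cv2.connectedComponentsWithStats(m)
for i in range(1,n):
    if s[i,4]<30: continue
    q=P[l==i]; mu=q[:,:2].mean(0); w,v=np.linalg.eigh(np.cov((q[:,:2]-mu).T))
    pr=(q[:,:2]-mu)@v; print(c[i].round(1),s[i,4],'xy',mu.round(4),'zmax',q[:,2].max().round(4),'ax',v[:,1].round(3),'ext',np.ptp(pr,axis=0).round(4),im[l==i].mean(0).round())
# dock
m=np.zeros(d.shape,bool); m[165:250,262:360]=1
q=P[m&(P[...,2]>0.004)&(P[...,2]<0.05)]
r=cv2.minAreaRect((q[:,:2]*1000).astype(np.float32)); print('dock',r,cv2.boxPoints(r))
# tablet + rack
m=np.zeros(d.shape,bool); m[215:270,150:225]=1
for lo,hi in((0.004,0.012),(0.03,0.06),(.1,.2)):
    q=P[m&(P[...,2]>lo)&(P[...,2]<hi)]; r=cv2.minAreaRect((q[:,:2]*1000).astype(np.float32)); print(lo,len(q),r,q[:,2].max())
print('desk z',np.median(P[270:300,350:450,2]))
```

```text
[451.2 205.2] 155 xy [ 0.5865 -0.421 ] zmax 0.0312 ax [-0.995 -0.105] ext [0.0274 0.0497] [ 27.  78. 148.]
[395.2 221. ] 156 xy [ 0.5387 -0.2558] zmax 0.0311 ax [-0.784  0.621] ext [0.0263 0.0493] [122. 123. 107.]
[428.4 222.8] 152 xy [ 0.5342 -0.3523] zmax 0.0352 ax [-0.998 -0.059] ext [0.0276 0.049 ] [118. 119. 104.]
[456.6 235.2] 156 xy [ 0.4986 -0.4331] zmax 0.0313 ax [-0.8 -0.6] ext [0.026  0.0476] [ 29.  80. 150.]
[428.4 255.6] 160 xy [ 0.4393 -0.3493] zmax 0.0325 ax [-0.903  0.43 ] ext [0.0272 0.0504] [121. 120. 106.]
[395.6 261.2] 157 xy [ 0.4228 -0.2544] zmax 0.0315 ax [-0.985  0.174] ext [0.0258 0.0493] [121. 121. 106.]
dock ((582.3607177734375, -9.472869873046875), (251.12168884277344, 288.93865966796875), 0.42805638909339905) [[ 455.72403  134.05438]
 [ 457.88272 -154.87622]
 [ 708.99744 -153.00012]
 [ 706.83875  135.93048]]
0.004 574 ((475.4611511230469, 351.41741943359375), (156.95355224609375, 219.24549865722656), 0.3924279510974884) 0.011879542311810098
0.03 166 ((449.92547607421875, 371.4125061035156), (49.2260856628418, 163.77708435058594), 28.76058006286621) 0.05956175773499006
0.1 217 ((476.8616027832031, 336.2442626953125), (89.59579467773438, 12.118364334106445), 84.71202850341797) 0.1606384211563232
desk z -0.0009272063131336994
```

View pics/crop1.png

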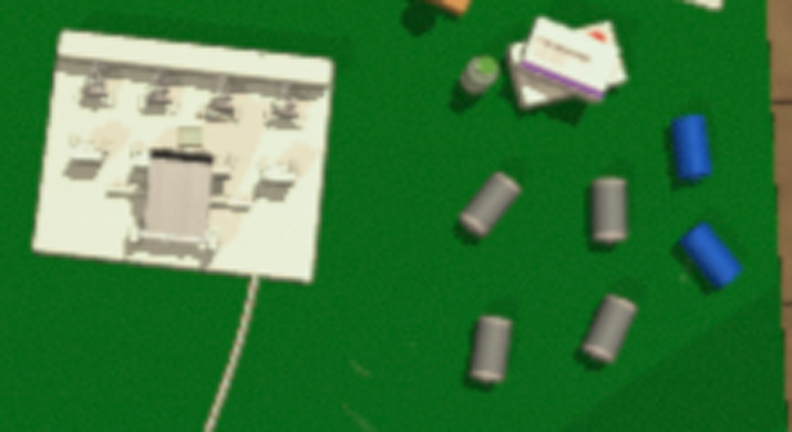

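The crop confirms four grey cells: (489,205), (608,210), (490,350) and (609,328). The two at (690,148) and (710,255) are blue look-alikes, and the leg is folded over the bays. Next I'll fit the dock pose and write a planner helper.

```bash
cat >> h.py <<'E'
from scipy.spatial.transform import Rotation as Ro
def dock2w(p,D): # p mm in dock, D=(x,y,yaw) -> world m
    p=np.atleast_2d(np.array(p,float))/1000; c,s=np.cos(D[2]),np.sin(D[2])
    return np.c_[D[0]+c*p[:,0]-s*p[:,1],D[1]+s*p[:,0]+c*p[:,1],p[:,2]]
def frame(yd,zd): # tool axes from approx y dir and exact z dir
    z=np.array(zd,float);z/=np.linalg.norm(z); y=np.array(yd,float);y-=z*(y@z);y/=np.linalg.norm(y)
    return np.c_[np.cross(y,z),y,z]
def rows(wps,p0=None,R0=None):
    s=state(); p0=s['tcp_pos'] if p0 is None else p0; R0=s['tcp_rot'] if R0 is None else R0
    L=[];W=[]; pl=np.array(p0);Rl=np.array(R0)
    for p,R in wps:
        p=np.array(p); n=max(np.linalg.norm(p-pl)*1000/41.7,np.degrees(Ro.from_matrix(Rl.T@R).magnitude())/7.16)
        L.append((R0.T@(p-p0)*1000).round(1).tolist()); W.append(np.degrees(Ro.from_matrix(R0.T@R).as_rotvec()).round(1).tolist())
        print('rows>=%.1f'%n,L[-1],W[-1]); pl,Rl=p,R
E
python3 - <<'E'
from h import *
from scipy.optimize import minimize
im=np.load('top0i.npy').astype(int); d=np.load('top0.npy'); P=pts('top',d)
m=np.zeros(d.shape,bool); m[165:252,258:362]=1
w=m&(im.min(2)>150)
# base: near z=8mm
q=P[w&(P[...,2]<0.016)][:,:2]
# fit: angle from side edges via minAreaRect on outline of base points
r=cv2.minAreaRect((q*1000).astype(np.float32)); print(len(q),r)
hh=P[w&(P[...,2]>0.028)&(P[...,2]<0.036)]
hh=hh[hh[:,0]>0.64]; r2=cv2.minAreaRect((hh[:,:2]*1000).astype(np.float32)); print('housing',len(hh),r2, cv2.boxPoints(r2))
# direct rect fit by coverage
B=P[m&(P[...,2]>0.003)&(P[...,2]<0.036)][:,:2]
im2=P[...,:2][m]; lab=(P[...,2][m]>0.0035)&(im.min(2)[m]>90)
def cost(v):
    c,s=np.cos(v[2]),np.sin(v[2]); u=(im2-v[:2])@np.array([[c,-s],[s,c]])
    dd=np.maximum.reduce([u[:,0]-.073,-.107-u[:,0],abs(u[:,1])-.114]); pr=1/(1+np.exp(dd/.001))
    return ((pr-lab)**2).sum()
best=min((minimize(cost,[x0,-.01,np.pi+t],method='Nelder-Mead',options=dict(initial_simplex=[[x0,-.01,np.pi+t],[x0+.01,-.01,np.pi+t],[x0,0,np.pi+t],[x0,-.01,np.pi+t+.08]])) for x0 in(.55,.57,.59) for t in(-.1,0,.1)),key=lambda r:r.fun)
print(best.x,best.fun)
E
```

```text
2644 ((570.8798828125, -9.0250244140625), (226.69998168945312, 168.12567138671875), 84.28653717041016)
housing 390 ((654.573974609375, -17.35071563720703), (219.3896026611328, 21.57577896118164), 83.93560791015625) [[ 632.2576   -125.29195 ]
 [ 653.7127   -127.571335]
 [ 676.8903     90.590515]
 [ 655.43524    92.8699  ]]
[ 0.56085358 -0.00715819  3.03926742] 340.1947892424097
```

Run:
```python
from h import *
rows([((.48,-.30,.14),frame((-1,0,0),(0,0,-1)))])
```

```text
rows>=12.6 [-325.0, -401.5, 101.9] [0.0, 0.1, 12.8]
```

play_rows(linear=[[-325,-401,102],[-325,-401,102],[-325,-401,102],[-325,-401,102],[-325,-401,102],[-325,-401,102],[-325,-401,102],[-325,-401,102],[-325,-401,102],[-325,-401,102],[-325,-401,102],[-325,-401,102],[-325,-401,102],[-325,-401,102],[-325,-401,102],[-325,-401,102]], delta_rot=[[0,0,12.8],[0,0,12.8],[0,0,12.8],[0,0,12.8],[0,0,12.8],[0,0,12.8],[0,0,12.8],[0,0,12.8],[0,0,12.8],[0,0,12.8],[0,0,12.8],[0,0,12.8],[0,0,12.8],[0,0,12.8],[0,0,12.8],[0,0,12.8]], gripper=-0.1)

```text
t: 1.43
tcp_pos: [0.4789, -0.3007, 0.1397]
tcp_rot: [[0.0, -1.0, -0.002], [-1.0, -0.0, 0.001], [-0.001, 0.002, -1.0]]
wrist_force: [-1.5, -0.3, -0.4]
gripper_width: 0.449
```

```bash
cat >> h.py <<'E'
def look(tag):
    s=state(); im,d=capture('wrist'); np.savez(tag,im=im,P=pts('wrist',d,s),d=d); return s,im,pts('wrist',d,s)
def cells(P,im,zlo=.012,zhi=.034,minA=200):
    m=((P[...,2]>zlo)&(P[...,2]<zhi)&np.isfinite(P[...,2])).astype(np.uint8)
    n,l,s,c=cv2.connectedComponentsWithStats(m)
    for i in range(1,n):
        if s[i,4]<minA: continue
        q=P[l==i]; r=cv2.minAreaRect((q[:,:2]*1000).astype(np.float32))
        mu=q[:,:2].mean(0); w,v=np.linalg.eigh(np.cov((q[:,:2]-mu).T)); a=v[:,1]; t=(q[:,:2]-mu)@a
        print('px',c[i].round(0),'mean',(mu*1000).round(1),'rect',np.round(r[0],1),np.round(r[1],1),'ax',a.round(3),'mid',((mu+a*(t.max()+t.min())/2)*1000).round(1),'zmax',np.percentile(q[:,2],95).round(4),im[l==i].mean(0).round())
E
python3 - <<'E'
from h import *
s,im,P=look('w1'); print(s['t'],s['tcp_pos'],s['joints'].round(2)); save('w1',im,(60,40,580,400),1.5); cells(P,im)
E
```

```text
1.4333 [ 0.47885996 -0.30069801  0.13968923] [ 0.41  0.54  0.09  2.05 -0.09  0.56 -1.  ]
px [41. 22.] mean [614.5 -93.8] rect [616.2 -89.9] [26.  27.1] ax [-0.874  0.487] mid [614.2 -93.6] zmax 0.0315 [164. 150. 133.]
px [336.   6.] mean [ 625.1 -309.4] rect [ 624.7 -315.5] [59.2 11.3] ax [-0.005  1.   ] mid [ 625.1 -315.6] zmax 0.0306 [184. 177. 159.]
px [482.  64.] mean [ 586.6 -420.8] rect [ 585.5 -423.4] [50.1 26.1] ax [-0.995 -0.099] mid [ 585.2 -420.9] zmax 0.0265 [ 37.  81. 156.]
px [273. 128.] mean [ 538.5 -259.7] rect [ 538.1 -258.5] [26.2 48.1] ax [-0.776  0.631] mid [ 537.7 -259. ] zmax 0.0266 [148. 145. 129.]
px [ 68. 106.] mean [556.1 -98.2] rect [559.2 -93.3] [19.5  8.7] ax [0.686 0.728] mid [559.8 -94.3] zmax 0.0328 [153. 143. 119.]
px [389. 133.] mean [ 535.2 -354. ] rect [ 533.3 -355.6] [26. 50.] ax [-1.     0.005] mid [ 533.3 -354. ] zmax 0.0265 [146. 143. 128.]
px [ 23. 128.] mean [538.  -51.1] rect [537.9 -49.1] [36.9  6.2] ax [0.107 0.994] mid [538.2 -49.2] zmax 0.019 [220. 211. 187.]
px [479. 176.] mean [ 499.7 -433.3] rect [ 498.7 -436.3] [48.8 26. ] ax [-0.808 -0.589] mid [ 497.7 -434.7] zmax 0.0264 [ 35.  80. 151.]
px [ 13. 171.] mean [503.7 -38.6] rect [503.5 -37.8] [14.6  7.9] ax [-1.     0.006] mid [502.9 -38.6] zmax 0.0328 [140. 132. 113.]
px [382. 232.] mean [ 446.9 -353.4] rect [ 439.  -352.5] [26.  48.6] ax [-0.834  0.551] mid [ 441.  -349.5] zmax 0.0263 [129. 126. 112.]
px [281. 243.] mean [ 435.7 -261.6] rect [ 422.7 -257.7] [26.1 47.4] ax [-0.947 -0.32 ] mid [ 424.8 -265.3] zmax 0.0259 [127. 123. 109.]
```

View pics/w1.png

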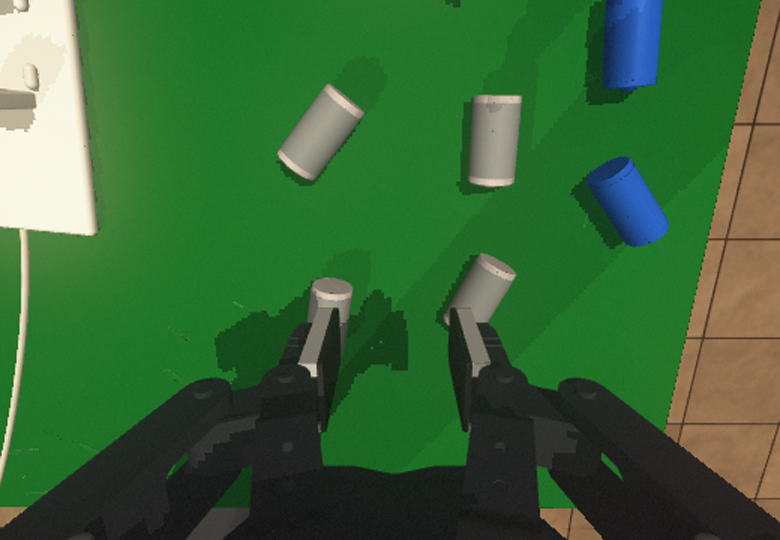

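play_rows(linear=[[0,0,-20],[0,0,-20],[0,0,-20],[0,0,-20],[0,0,-20],[0,0,-20],[0,0,-20],[0,0,-20],[0,0,-20],[0,0,-20],[0,0,-20],[0,0,-20],[0,0,-20]], delta_rot=[[0,0,-90],[0,0,-90],[0,0,-90],[0,0,-90],[0,0,-90],[0,0,-90],[0,0,-90],[0,0,-90],[0,0,-90],[0,0,-90],[0,0,-90],[0,0,-90],[0,0,-90]])

```text
t: 2.57
tcp_pos: [0.4766, -0.3041, 0.16]
tcp_rot: [[1.0, -0.001, -0.002], [-0.001, -1.0, 0.0], [-0.002, -0.0, -1.0]]
wrist_force: [0.4, 0.2, -0.6]
gripper_width: 0.452
```

play_rows(linear=[[0,0,0],[0,0,0],[0,0,0],[0,0,0],[0,0,0],[0,0,0],[0,0,0],[0,0,0],[0,0,0],[0,0,0],[0,0,0],[0,0,0],[0,0,0],[0,0,0]], delta_rot=[[0,0,-90],[0,0,-90],[0,0,-90],[0,0,-90],[0,0,-90],[0,0,-90],[0,0,-90],[0,0,-90],[0,0,-90],[0,0,-90],[0,0,-90],[0,0,-90],[0,0,-90],[0,0,-90]])

```text
t: 3.73
tcp_pos: [0.4748, -0.3066, 0.1597]
tcp_rot: [[0.005, 1.0, -0.003], [1.0, -0.005, -0.001], [-0.001, -0.003, -1.0]]
wrist_force: [0.1, 0.1, 0.5]
gripper_width: 0.45
```

Run:
```python
from h import *
s,im,P=look('w2'); print(s['t'],s['tcp_pos'],s['joints'].round(2)); save('w2',im,(120,0,560,300),1.8); cells(P,im)
```

```text
3.7333 [ 0.47476951 -0.30664014  0.15966388] [ 1.04  0.62 -0.77  2.01  0.62  0.76  1.46]
px [376. 135.] mean [ 420.2 -258.9] rect [ 420.6 -257.2] [26.3 50. ] ax [-0.985  0.17 ] mid [ 420.3 -258.9] zmax 0.0267 [128. 125. 112.]
px [272. 155.] mean [ 437.1 -351.5] rect [ 437.4 -352.4] [26.1 50. ] ax [-0.9    0.436] mid [ 437.7 -351.8] zmax 0.0265 [148. 145. 129.]
px [190. 215.] mean [ 494.9 -433.4] rect [ 496.6 -435.7] [49.9 24.7] ax [-0.786 -0.618] mid [ 494.9 -433.4] zmax 0.0265 [ 47.  96. 174.]
px [601. 221.] mean [501.5 -38.2] rect [502.1 -37.3] [ 7.3 14.6] ax [-0.976  0.218] mid [502.2 -38.3] zmax 0.0328 [126. 119. 103.]
px [273. 238.] mean [ 519.1 -354.9] rect [ 532.3 -355.7] [26.1 48.9] ax [-0.994 -0.113] mid [ 532.8 -353.3] zmax 0.0262 [138. 134. 119.]
px [370. 247.] mean [ 529.9 -258.9] rect [ 536.8 -258. ] [26.1 50.2] ax [-0.663  0.748] mid [ 532.8 -262.2] zmax 0.0264 [137. 134. 119.]
px [590. 252.] mean [538.  -33.9] rect [538.7 -32. ] [70.6  6.5] ax [0.101 0.995] mid [538.2 -31.9] zmax 0.019 [180. 172. 151.]
px [535. 268.] mean [552.9 -91.1] rect [552.6 -87.1] [ 8.6 27.8] ax
[... 280 characters left out ...]
] mid [ 574.  -419.5] zmax 0.026 [ 37.  76. 139.]
px [625. 278.] mean [565.7   6.3] rect [571.   17.2] [35.  13.7] ax [0.664 0.748] mid [573.6  15.2] zmax 0.0305 [134. 126. 109.]
px [590. 295.] mean [591.2 -17.5] rect [590.3 -15.8] [15.6 21.9] ax [0.184 0.983] mid [591.5 -15.6] zmax 0.0162 [218. 211. 179.]
px [572. 333.] mean [632.7 -33.4] rect [635.8 -24.9] [162.2  56. ] ax [0.14 0.99] mid [634.  -24.5] zmax 0.0336 [152. 142. 125.]
px [316. 333.] mean [ 632.  -313.4] rect [ 637.9 -318. ] [88.6 44.3] ax [0.012 1.   ] mid [ 631.9 -319.7] zmax 0.0326 [169. 157. 138.]
px [613. 392.] mean [724.1  41.7] rect [726.   42.5] [73.  12.3] ax [0.005 1.   ] mid [724.1  42.5] zmax 0.0232 [185. 167. 134.]
```

View pics/w2.png

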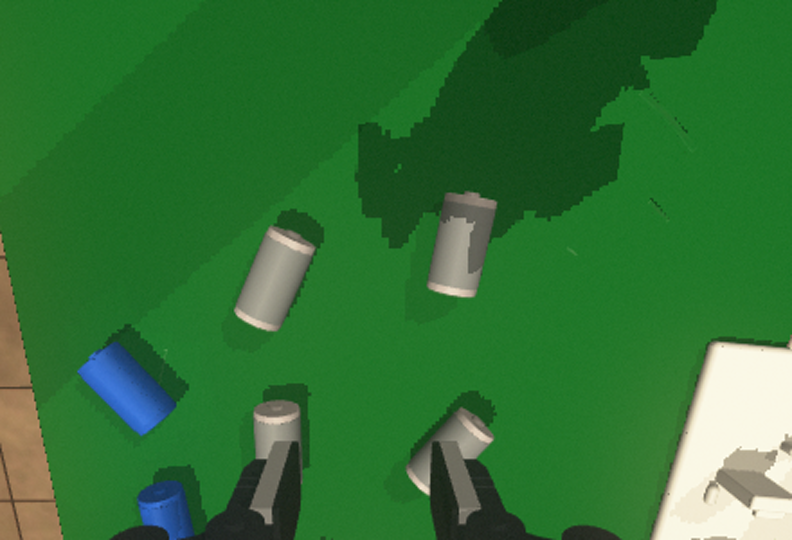

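All four cells have their buttons on the robot side (image-top ends; bumps at (468,193), (290,232), (277,405), (465,412)). The two blue look-alikes are at the lower left. First comes the leg.

```bash
cat > leg.py <<'E'
from h import *
D=(.5605,-.0074,3.0393); c,s=np.cos(D[2]),np.sin(D[2])
def dv(v): return np.array([c*v[0],s*v[0],v[1]])
def pose(tcx,tcz,psi=.5):
    k=np.array([np.cos(psi),np.sin(psi)]); d=np.array([np.sin(psi),-np.cos(psi)])
    t=np.array([tcx,tcz])-11*k-11*d
    return dock2w([t[0],0,t[1]],D)[0],frame(-dv(k),dv(d)),dv
def leg(phi,psi=.5):
    H=np.array([52,30]);u=np.array([-np.cos(phi),np.sin(phi)]);w=np.array([-np.sin(phi),-np.cos(phi)]);d=np.array([np.sin(psi),-np.cos(psi)])
    return (H+80*u+4*w+18*d) if phi<np.pi/2-psi else H+62*u+4*w
E
python3 - <<'E'
from leg import *
k=np.array([np.cos(.5),np.sin(.5)]);d=np.array([np.sin(.5),-np.cos(.5)])
a=leg(.42)-9*k; pre=a-65*d
p,R,_=pose(*pre)
rows([((p[0],p[1],.2),R),(p,R)])
print('--from pre'); 
rows([pose(*(a-65*d*(1-f)))[:2] for f in (.33,.67,1)]+[pose(*leg(f))[:2] for f in (.42,.55,.7,.85,1.0,1.1,1.2,1.3,1.4,1.5,1.6,1.7,1.78,1.85,1.88)],p,R)
E
```

```text
rows>=8.0 [293.0, 151.1, -40.9] [28.5, 1.4, 5.3]
rows>=2.4 [293.0, 151.4, 58.9] [28.5, 1.4, 5.3]
--from pre
rows>=0.5 [0.0, 0.0, 21.4] [0.0, 0.0, 0.0]
rows>=0.5 [0.0, 0.0, 43.6] [0.0, 0.0, 0.0]
rows>=0.5 [-0.0, -0.0, 65.0] [0.0, 0.0, 0.0]
rows>=0.2 [-0.0, -9.0, 65.0] [0.0, 0.0, 0.0]
rows>=0.2 [-0.0, -17.4, 58.8] [0.0, 0.0, 0.0]
rows>=0.3 [0.0, -27.9, 53.1] [0.0, 0.0, 0.0]
rows>=0.3 [0.0, -39.2, 49.0] [0.0, 0.0, 0.0]
rows>=0.3 [-0.0, -51.0, 46.7] [0.0, 0.0, 0.0]
rows>=0.2 [-0.0, -58.5, 46.1] [0.0, 0.0, 0.0]
rows>=0.1 [-0.0, -64.7, 46.2] [0.0, 0.0, 0.0]
rows>=0.1 [-0.0, -70.8, 46.9] [0.0, 0.0, 0.0]
rows>=0.1 [-0.0, -76.9, 48.3] [0.0, 0.0, 0.0]
rows>=0.1 [-0.0, -82.8, 50.2] [0.0, 0.0, 0.0]
rows>=0.1 [-0.0, -88.5, 52.7] [0.0, 0.0, 0.0]
rows>=0.1 [-0.0, -93.9, 55.7] [0.0, 0.0, 0.0]
rows>=0.1 [-0.0, -98.0, 58.6] [0.0, 0.0, 0.0]
rows>=0.1 [-0.0, -101.4, 61.3] [0.0, 0.0, 0.0]
rows>=0.0 [0.0, -102.8, 62.5] [0.0, 0.0, 0.0]
```

play_rows(linear=[[293,151,-41],[293,151,-41],[293,151,-41],[293,151,-41],[293,151,-41],[293,151,-41],[293,151,-41],[293,151,-41],[293,151,-41],[293,151,-41],[293,151,20],[293,151,58],[293,151,58],[293,151,58],[293,151,58],[293,151,58]], delta_rot=[[28.5,1.4,5.3],[28.5,1.4,5.3],[28.5,1.4,5.3],[28.5,1.4,5.3],[28.5,1.4,5.3],[28.5,1.4,5.3],[28.5,1.4,5.3],[28.5,1.4,5.3],[28.5,1.4,5.3],[28.5,1.4,5.3],[28.5,1.4,5.3],[28.5,1.4,5.3],[28.5,1.4,5.3],[28.5,1.4,5.3],[28.5,1.4,5.3],[28.5,1.4,5.3]], gripper=-1)

```text
t: 5.12
tcp_pos: [0.6288, -0.0147, 0.103]
tcp_rot: [[0.103, 0.874, -0.476], [0.995, -0.09, 0.05], [0.001, -0.478, -0.878]]
wrist_force: [0.0, 1.0, -0.1]
gripper_width: 0.001
```

Run:
```python
from leg import *
s,im,P=look('w3'); print(s['t'],s['tcp_pos'],s['joints'].round(2)); save('w3',im)
k=np.array([np.cos(.5),np.sin(.5)]);d=np.array([np.sin(.5),-np.cos(.5)]); a=leg(.42)-9*k
rows([pose(*(a-65*d*(1-f)))[:2] for f in (0,1)]+[pose(*leg(1.07))[:2],pose(*leg(1.88))[:2]])
```

```text
5.1167 [ 0.62884277 -0.0147049   0.10304589] [ 0.38  0.94 -0.7   1.56  0.4   1.32  1.04]
rows>=0.1 [-0.1, 0.6, 3.3] [0.2, -0.1, 0.0]
rows>=1.6 [-0.2, 0.5, 68.3] [0.2, -0.1, 0.0]
rows>=1.4 [-0.2, -56.1, 49.4] [0.2, -0.1, 0.0]
rows>=1.2 [-0.2, -102.3, 65.6] [0.2, -0.1, 0.0]
```

View pics/w3.png

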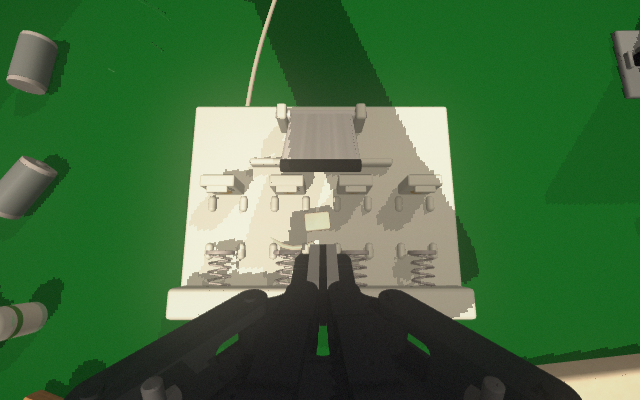

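The closed fingertips at (322,250) are lined up with the leg's rubber edge at (320,165). All four bays are empty, and the springs and posts are visible. Now I push the leg.

play_rows(linear=[[0,0.5,24],[0,0.5,46],[0,0.5,68],[0,0.5,68],[0,-9,68],[0,-17,62],[0,-28,56],[0,-39,52],[0,-51,50],[0,-58,49],[0,-65,49],[0,-71,50],[0,-77,51],[0,-83,53],[0,-89,56],[0,-94,59],[0,-98,62],[0,-101,64],[0,-104,66],[0,-104,66]], delta_rot=[[0,0,0],[0,0,0],[0,0,0],[0,0,0],[0,0,0],[0,0,0],[0,0,0],[0,0,0],[0,0,0],[0,0,0],[0,0,0],[0,0,0],[0,0,0],[0,0,0],[0,0,0],[0,0,0],[0,0,0],[0,0,0],[0,0,0],[0,0,0]])

```text
t: 6.83
tcp_pos: [0.5071, -0.0018, 0.0949]
tcp_rot: [[0.102, 0.875, -0.474], [0.995, -0.09, 0.05], [0.001, -0.476, -0.879]]
wrist_force: [1.1, -0.3, -0.5]
gripper_width: -0.001
```

Run:
```python
from leg import *
s=state(); print(s['t'],s['tcp_pos'],s['wrist_force'])
rows([pose(*leg(1.85))[:2]])
im,d=capture('top'); P=pts('top',d)
c,s_=np.cos(D[2]),np.sin(D[2]); q=P.reshape(-1,3); u=(q[:,:2]-D[:2])@np.array([[c,-s_],[s_,c]])*1000
m=(abs(u[:,1])<24)&(u[:,0]>45)&(u[:,0]<110)&(q[:,2]>.03)
for z in range(40,130,10):
    k=m&(abs(q[:,2]*1000-z)<5)
    if k.sum(): print(z,k.sum(),np.percentile(u[k,0],[5,50,95]).round(1))
```

```text
6.8333 [ 0.50706277 -0.00179235  0.09494892] [ 1.12020946 -0.28616782 -0.46091302]
rows>=0.1 [-0.1, 2.9, -1.7] [0.2, -0.1, 0.0]
40 7 [50.  51.8 53.6]
50 3 [53.3 54.7 55.3]
60 6 [56.5 58.4 59.3]
70 9 [58.9 60.1 61.8]
80 8 [62.7 63.4 64.2]
90 10 [64.6 66.3 67.4]
100 45 [57.3 66.1 76.2]
110 61 [52.5 70.4 75.8]
120 15 [47.4 51.  54.6]
```

play_rows(linear=[[0,-2,1],[0,-3,2],[0,-4,2.5],[0,-5,3],[0,-5,3]], delta_rot=[[0,0,0],[0,0,0],[0,0,0],[0,0,0],[0,0,0]])

```text
t: 7.3
tcp_pos: [0.5067, -0.0017, 0.095]
tcp_rot: [[0.105, 0.88, -0.464], [0.995, -0.092, 0.05], [0.002, -0.467, -0.884]]
wrist_force: [9.8, -2.1, 2.7]
gripper_width: -0.0
```

The leg is against its stop: 9.8 N with no further motion, and it leans 0.28 rad. Next I refine the dock pose in the wrist-camera frame, locate the ridges, and plan the retreat and first pick.

Run:
```python
from h import *
from scipy.optimize import minimize
z=np.load('w3.npz'); P=z['P'];im=z['im'].astype(int)
ok=(P[...,2]>-.02)&(P[...,2]<.02)&(np.arange(400)[:,None]<300)&(abs(P[...,0]-.56)<.16)&(abs(P[...,1])<.17)
xy=P[ok][:,:2]; lab=(im.min(2)[ok]>75)&(P[ok][:,2]>.002)
print(len(xy),np.median(P[ok&(im[...,1]>im[...,0]+40)][:,2]))
def cost(v):
    c,s=np.cos(v[2]),np.sin(v[2]); u=(xy-v[:2])@np.array([[c,-s],[s,c]])
    dd=np.maximum.reduce([u[:,0]-.073,-.2-u[:,0],abs(u[:,1])-.114]); pr=1/(1+np.exp(dd/.001)); w=(u[:,0]>-.08)
    return (w*(pr-lab)**2).sum()
x0=[.5605,-.0074,3.0393]
r=minimize(cost,x0,method='Nelder-Mead',options=dict(initial_simplex=[x0,[.566,-.007,3.04],[.56,-.002,3.04],[.56,-.007,3.07]])); print(r.x,r.fun)
D=r.x; c,s=np.cos(D[2]),np.sin(D[2])
Q=P.reshape(-1,3); u=(Q[:,:2]-D[:2])@np.array([[c,-s],[s,c]])*1000; h=Q[:,2]*1000
# heights map summary per bay: ridges
for yb in(78,26,-26,-78):
    k=(abs(u[:,1]-yb)<22)
    lip=k&(h>36)&(h<42)&(u[:,0]>-20)&(u[:,0]<5)
    print(yb,'lip',lip.sum(),u[lip].min(0).round(1),u[lip].max(0).round(1))
    for sg in(-1,1):
        for lo,hi in((-32,-12),(-80,-40)):
            rd=k&(h>10.5)&(h<15)&(u[:,0]>lo)&(u[:,0]<hi)&((u[:,1]-yb)*sg>8)
            if rd.sum()>5: print('  ridge',rd.sum(),np.percentile(u[rd],[5,95],axis=0).round(1).tolist())
hs=(h>31)&(h<37)&(u[:,0]<-75)&(u[:,0]>-115)&(abs(u[:,1])<110); print('housing',np.percentile(u[hs,0],[1,50,99]).round(1))
```

```text
88156 -0.00023059809058340042
[ 0.55856381 -0.00836     3.03550793] 459.5121040046982
78 lip 550 [-15.6  64.8] [-2.4 90.8]
  ridge 102 [[-24.8, 62.1], [-13.7, 66.9]]
  ridge 115 [[-63.0, 61.9], [-52.7, 67.3]]
  ridge 101 [[-24.7, 87.8], [-13.8, 93.1]]
  ridge 77 [[-63.3, 87.7], [-52.0, 93.0]]
26 lip 544 [-15.3  13.1] [-2.2 39. ]
  ridge 151 [[-30.8, 5.4], [-13.9, 15.5]]
  ridge 121 [[-59.7, 6.1], [-40.6, 15.8]]
  ridge 95 [[-24.2, 36.3], [-13.9, 41.3]]
  ridge 98 [[-62.9, 36.1], [-52.4, 41.6]]
-26 lip 539 [-15.  -38.5] [ -2.1 -13. ]
  ridge 109 [[-24.0, -41.9], [-13.4, -36.1]]
  ridge 95 [[-62.9, -41.6], [-52.3, -36.8]]
  ridge 120 [[-29.7, -15.3], [-13.6, -5.2]]
  ridge 50 [[-59.6, -15.8], [-45.3, -8.7]]
-78 lip 550 [-15.  -90.4] [ -1.7 -64.5]
  ridge 102 [[-23.6, -93.0], [-13.1, -88.2]]
  ridge 75 [[-62.4, -93.5], [-51.3, -88.4]]
  ridge 103 [[-24.0, -67.7], [-13.3, -62.2]]
  ridge 107 [[-62.5, -67.3], [-52.2, -62.3]]
housing [-105.8  -91.8  -84.6]
```

```bash
cat >> h.py <<'E'
DK=(.5586,-.0084,3.0355)
CE={'A':((420.5,-257.5),(-.985,.17)),'B':((437.4,-352.1),(-.90,.436)),'C':((532.8,-355.6),(-.998,.03)),'D':((537.0,-258.2),(-.776,.631))}
def pick(n,z,e=3):
    (x,y),a=CE[n]; a=np.array(a)/np.linalg.norm(a); f=-a
    return np.array([(x+e*f[0])/1000,(y+e*f[1])/1000,z/1000]),frame((f[0],f[1],0),(0,0,-1))
def ins(yb,xb,zb,al,e=3,h=4):  # B corner (flat end, lower) in dock mm, tilt al
    b=np.array([np.cos(al),np.sin(al)]);n=np.array([-np.sin(al),np.cos(al)])
    t=np.array([xb,zb])+25*b+13*n-e*b+h*n
    c,s=np.cos(DK[2]),np.sin(DK[2]); v=lambda w:np.array([c*w[0],s*w[0],w[1]])
    return dock2w([t[0],yb,t[1]],DK)[0],frame(-v(b),-v(n))
E
python3 - <<'E'
from h import *
p,R=pick('A',120); s=state(); R0=s['tcp_rot']; p0=s['tcp_pos']
p1=p0+R0@np.array([0,.015,-.07])
rows([(p1,R0),(p,R),pick('A',50),pick('A',17)])
E
```

```text
rows>=1.7 [0.0, 15.0, -70.0] [0.0, 0.0, 0.0]
rows>=6.8 [-263.5, -61.4, 3.6] [-27.8, 0.8, 3.7]
rows>=1.7 [-263.6, -28.8, 65.5] [-27.8, 0.8, 3.7]
rows>=0.8 [-263.7, -13.3, 94.6] [-27.8, 0.8, 3.7]
```

play_rows(linear=[[0,15,-5],[0,15,-35],[0,15,-70],[-100,0,-50],[-180,-40,-25],[-263.5,-61,3],[-263.5,-61,3],[-263.5,-61,3],[-263.5,-61,3],[-263.5,-29,65],[-263.5,-29,65],[-263.5,-29,65],[-263.5,-29,65],[-263.5,-29,65],[-263.5,-29,65]], delta_rot=[[0,0,0],[0,0,0],[0,0,0],[-10,0,1],[-20,0.5,2],[-27.8,0.8,3.7],[-27.8,0.8,3.7],[-27.8,0.8,3.7],[-27.8,0.8,3.7],[-27.8,0.8,3.7],[-27.8,0.8,3.7],[-27.8,0.8,3.7],[-27.8,0.8,3.7],[-27.8,0.8,3.7],[-27.8,0.8,3.7]], gripper=0.1)

```text
t: 8.55
tcp_pos: [0.4256, -0.2561, 0.0521]
tcp_rot: [[0.166, 0.986, 0.003], [0.986, -0.166, 0.0], [0.001, 0.003, -1.0]]
wrist_force: [-0.6, 0.9, 0.4]
gripper_width: 0.551
```

Run:
```python
from h import *
s=state(); print(s['t'],s['tcp_pos'],s['joints'].round(2),s['gripper_width'])
rows([pick('A',17)])
s,im,P=look('w4'); cells(P,im)
```

```text
8.55 [ 0.42563993 -0.2561261   0.05213439] [ 0.83  0.68 -0.52  2.22  0.83  0.44  1.04] 0.551417652720487
rows>=0.8 [-2.2, -1.9, 35.1] [0.1, -0.0, 0.2]
px [319. 234.] mean [ 418.3 -256.6] rect [ 420.5 -257.1] [26.2 50.8] ax [-0.986  0.167] mid [ 420.5 -257. ] zmax 0.0265 [196. 192. 175.]
px [177. 272.] mean [ 429.2 -346.7] rect [ 437.1 -351.9] [25.9 50.2] ax [-0.83   0.558] mid [ 437.4 -352.3] zmax 0.0262 [193. 188. 171.]
px [627. 339.] mean [534.8 -59.7] rect [535.7 -58.1] [18.8  7.7] ax [0.014 1.   ] mid [534.9 -57.7] zmax 0.0185 [208. 201. 183.]
px [ 73. 359.] mean [ 483.  -439.1] rect [ 484.8 -443.1] [21.5 26.7] ax [0.564 0.826] mid [ 482.8 -439.4] zmax 0.026 [ 55. 103. 181.]
px [591. 373.] mean [552.3 -88.5] rect [552.4 -87. ] [ 9.8 28.1] ax [0.014 1.   ] mid [552.3 -86.6] zmax 0.033 [190. 179. 155.]
px [207. 380.] mean [ 515.5 -353.1] rect [ 519.5 -354.9] [23.3 24.2] ax [-0.841  0.542] mid [ 520.  -355.9] zmax 0.0262 [171. 163. 149.]
```

play_rows(linear=[[-2,-2,15],[-2,-2,30],[-2,-2,35.5],[-2,-2,35.5]], delta_rot=[[0,0,0],[0,0,0],[0,0,0],[0,0,0]])

```text
t: 8.93
tcp_pos: [0.4241, -0.257, 0.0169]
tcp_rot: [[0.164, 0.986, 0.003], [0.986, -0.164, -0.0], [0.0, 0.003, -1.0]]
wrist_force: [0.1, 0.3, 0.5]
gripper_width: 0.552
```

play_rows(linear=[[0,0,0],[0,0,0],[0,0,0],[0,0,0],[0,0,0],[0,0,-20],[0,0,-50],[0,0,-80],[0,0,-80],[0,0,-80]], delta_rot=[[0,0,0],[0,0,0],[0,0,0],[0,0,0],[0,0,0],[0,0,0],[0,0,0],[0,0,0],[0,0,0],[0,0,0]], gripper=-1, force=50)

```text
t: 9.77
tcp_pos: [0.4247, -0.2578, 0.0984]
tcp_rot: [[0.165, 0.986, 0.006], [0.986, -0.165, -0.002], [-0.001, 0.006, -1.0]]
wrist_force: [0.1, 0.6, -0.0]
gripper_width: 0.287
```

```bash
cat >> h.py <<'E'
def inhand(tag):
    s,im,P=look(tag); R=s['tcp_rot'];q=(P-s['tcp_pos'])@R*1000
    m=(abs(q[...,0])<11)&(abs(q[...,1])<45)&(abs(q[...,2]-4)<17)&(np.isfinite(q[...,0]))
    a=q[m]; print('t',s['t'],'n',len(a),'y',np.percentile(a[:,1],[.5,2,10,50,90,98,99.5]).round(1),'x',np.percentile(a[:,0],[2,98]).round(1))
    # top line z vs y
    for lo in range(-30,30,6):
        k=(abs(a[:,0])<4)&(a[:,1]>=lo)&(a[:,1]<lo+6)
        if k.sum()>5: print(lo+3,'zmin',np.percentile(a[k,2],5).round(1),end='; ')
    print(); return s,im
E
python3 - <<'E'
from h import *
s,im=inhand('w5'); print(s['tcp_pos'],s['gripper_width']); save('w5',im,(160,100,480,340),2)
p,R=ins(-78,-45,22,.4)
rows([((p[0],p[1],.16),R),(p,R)])
E
```

```text
t 9.7667 n 4613 y [-29.7 -29.  -27.5 -10.1  13.2  18.8  19.8] x [-10.4  10.5]
-27 zmin -8.1; -21 zmin -8.8; -15 zmin -8.9; -9 zmin -8.9; -3 zmin -8.8; 3 zmin -8.8; 9 zmin -8.7; 15 zmin -8.7; 21 zmin -8.0; 
[ 0.42467388 -0.25782207  0.09842232] 0.28651320769642596
rows>=8.9 [347.7, 118.8, -62.4] [23.1, -0.7, -3.4]
rows>=2.7 [347.7, 118.4, 51.4] [23.1, -0.7, -3.4]
```

View pics/w5.png

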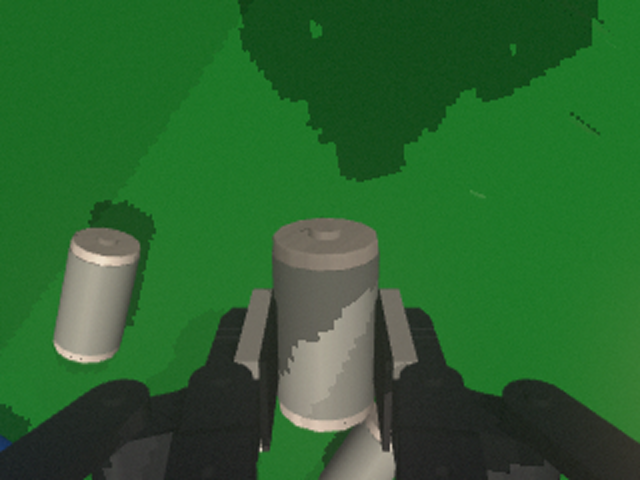

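Run:
```python
from h import *
p,R=ins(-78,-44,24,.4,4.5)
rows([((p[0],p[1],.16),R),(p,R)])
print(p)
rows([ins(-78,x,z,a,4.5) for x,z,a in((-44,24,.4),(-52,22,.4),(-60,20.5,.4),(-60,14,.4),(-60,9,.4),(-62,9,.3),(-62,8.5,.2),(-62,8.5,.1),(-62,8.3,0))],p,R)
```

```text
rows>=8.9 [347.7, 119.2, -62.3] [23.1, -0.7, -3.4]
rows>=2.7 [347.7, 118.7, 50.0] [23.1, -0.7, -3.4]
[0.59841962 0.06580055 0.04764111]
rows>=0.0 [0.0, 0.0, 0.0] [0.0, 0.0, 0.0]
rows>=0.2 [0.0, 8.1, -1.3] [0.0, 0.0, 0.0]
rows>=0.2 [0.0, 16.1, -3.0] [0.0, 0.0, 0.0]
rows>=0.2 [0.0, 18.6, 3.0] [0.0, 0.0, 0.0]
rows>=0.1 [0.0, 20.6, 7.6] [0.0, 0.0, 0.0]
rows>=0.8 [0.0, 20.8, 8.9] [-5.7, 0.0, 0.0]
rows>=0.8 [0.0, 19.6, 11.7] [-11.5, -0.0, -0.0]
rows>=0.8 [0.0, 18.5, 14.1] [-17.2, 0.0, 0.0]
rows>=0.8 [0.0, 17.7, 16.8] [-22.9, -0.0, -0.0]
```

play_rows(linear=[[80,20,-62],[200,70,-62],[347.5,119,-62],[347.5,119,-62],[347.5,119,-62],[347.5,119,-62],[347.5,119,-62],[347.5,119,-62],[347.5,119,-62],[347.5,119,-62],[347.5,119,-20],[347.5,119,20],[347.5,119,40],[347.5,119,40],[347.5,119,40],[347.5,119,40]], delta_rot=[[8,0,-1],[15,0,-2],[23,-0.7,-3.4],[23,-0.7,-3.4],[23,-0.7,-3.4],[23,-0.7,-3.4],[23,-0.7,-3.4],[23,-0.7,-3.4],[23,-0.7,-3.4],[23,-0.7,-3.4],[23,-0.7,-3.4],[23,-0.7,-3.4],[23,-0.7,-3.4],[23,-0.7,-3.4],[23,-0.7,-3.4],[23,-0.7,-3.4]])

```text
t: 11.15
tcp_pos: [0.5984, 0.0658, 0.0577]
tcp_rot: [[0.105, 0.917, -0.386], [0.994, -0.097, 0.04], [-0.001, -0.388, -0.922]]
wrist_force: [0.9, -0.3, -0.3]
gripper_width: 0.281
```

```bash
cat > i.py <<'E'
from h import *
import sys
yb=float(sys.argv[1]); e=float(sys.argv[2])
s=state(); print(s['t'],s['tcp_pos'].round(4),s['wrist_force'].round(2),s['joints'].round(2),s['gripper_width'].round(3))
rows([ins(yb,x,z,a,e) for x,z,a in((-44,24,.4),(-52,22,.4),(-60,20.5,.4),(-60,14,.4),(-60,9,.4),(-62,9,.3),(-62,8.5,.2),(-62,8.5,.1),(-62,8.3,0))])
E
python3 i.py -78 4.5
python3 - <<'E'
from h import *
s,im=inhand('w6'); save('w6',im)
E
```

```text
t 11.15 n 4789 y [-30.  -29.2 -27.7 -10.3  14.4  38.5  44.4] x [-10.4  10.5]
-27 zmin -9.9; -21 zmin -10.8; -15 zmin -10.2; -9 zmin -9.9; -3 zmin -9.8; 3 zmin -9.4; 9 zmin -9.1; 15 zmin -8.8; 21 zmin -8.1; Traceback (most recent call last):
  File "i.py", line 4, in <module>
    s=state(); print(s['t'],s['tcp_pos'].round(4),s['wrist_force'].round(2),s['joints'].round(2),s['gripper_width'].round(3))
                                                                                                 ^^^^^^^^^^^^^^^^^^^^^^^^
AttributeError: 'float' object has no attribute 'round'
```

View pics/w6.png

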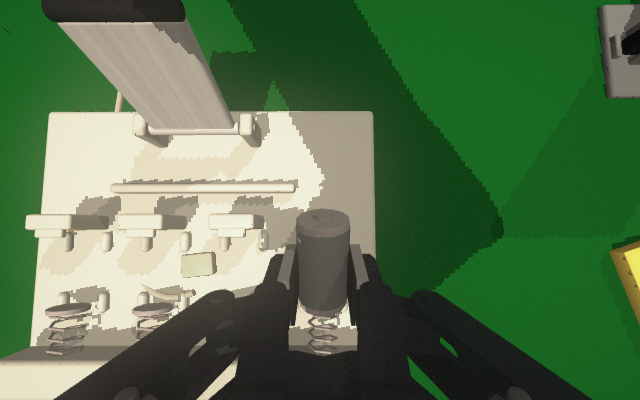

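The cell is held over bay 4 with its spring below at (322,330), button end at (322,218) towards the posts, and the leg is out. In hand it is tilted slightly more than planned (~0.05 rad), which is fine for entry.

```bash
sed -i "s/,s\['gripper_width'\].round(3)//" i.py; python3 i.py -78 4.5
```

```text
11.2 [0.5988 0.0658 0.0583] [-0.35 -0.26 -1.48] [ 0.29  0.93 -0.7   1.71  0.45  1.09  0.88]
rows>=0.3 [-0.1, 3.8, 10.0] [0.2, 0.0, 0.0]
rows>=0.2 [-0.1, 12.0, 8.8] [0.2, 0.0, 0.0]
rows>=0.2 [-0.1, 19.9, 7.0] [0.2, 0.0, 0.0]
rows>=0.2 [-0.1, 22.4, 13.0] [0.2, 0.0, 0.0]
rows>=0.1 [-0.1, 24.4, 17.7] [0.2, 0.0, 0.0]
rows>=0.8 [-0.1, 24.6, 19.0] [-5.6, 0.0, 0.0]
rows>=0.8 [-0.1, 23.4, 21.7] [-11.3, 0.0, 0.0]
rows>=0.8 [-0.1, 22.3, 24.1] [-17.0, 0.0, 0.0]
rows>=0.8 [-0.1, 21.5, 26.8] [-22.7, 0.0, 0.0]
```

First the push to the full-depth tilted pose, then a check of the force.

play_rows(linear=[[0,4,5],[0,4,10],[0,12,9],[0,20,7],[0,20,7],[0,21.5,10],[0,22.5,13],[0,23.5,15.5],[0,24.5,17.5],[0,24.5,17.5]], delta_rot=[[0,0,0],[0,0,0],[0,0,0],[0,0,0],[0,0,0],[0,0,0],[0,0,0],[0,0,0],[0,0,0],[0,0,0]], force=90)

```text
t: 12.03
tcp_pos: [0.6132, 0.0643, 0.0319]
tcp_rot: [[0.104, 0.916, -0.387], [0.995, -0.096, 0.04], [-0.0, -0.389, -0.921]]
wrist_force: [-3.9, 0.8, -0.0]
gripper_width: 0.266
```

```bash
python3 i.py -78 4.5
python3 - <<'E'
from h import *
s,im=inhand('w7')
E
```

```text
12.0333 [0.6132 0.0643 0.0319] [-3.92  0.83 -0.04] [ 0.28  0.98 -0.68  1.68  0.47  1.08  0.89]
rows>=0.5 [-0.1, -19.8, -8.7] [0.0, 0.1, 0.1]
rows>=0.2 [-0.1, -11.7, -10.0] [0.0, 0.1, 0.1]
rows>=0.2 [-0.1, -3.7, -11.7] [0.0, 0.1, 0.1]
rows>=0.2 [-0.1, -1.2, -5.7] [0.0, 0.1, 0.1]
rows>=0.1 [-0.1, 0.7, -1.1] [0.0, 0.1, 0.1]
rows>=0.8 [-0.1, 1.0, 0.2] [-5.7, 0.1, 0.1]
rows>=0.8 [-0.1, -0.2, 2.9] [-11.4, 0.1, 0.1]
rows>=0.8 [-0.1, -1.3, 5.4] [-17.1, 0.0, 0.1]
rows>=0.8 [-0.1, -2.2, 8.0] [-22.9, 0.0, 0.1]
t 12.0333 n 7315 y [-44.3 -43.4 -37.6  -9.   36.8  41.7  43.5] x [-10.7  10.5]
-27 zmin -9.8; -21 zmin -10.3; -15 zmin -10.0; -9 zmin -9.7; -3 zmin -9.6; 3 zmin -9.1; 9 zmin -9.0; 15 zmin -8.6; 21 zmin -9.4; 27 zmin -10.4;
```

play_rows(linear=[[0,2,0],[0,2,0],[0,1,3],[0,1,3],[0,-0.5,5.5],[0,-0.5,5.5],[0,-1.2,8],[0,-1.2,8],[0,-1.2,8.5]], delta_rot=[[-5.7,0,0],[-5.7,0,0],[-11.4,0,0],[-11.4,0,0],[-17,0,0],[-17,0,0],[-23,0,0],[-24,0,0],[-25,0,0]])

```text
t: 12.83
tcp_pos: [0.608, 0.0648, 0.025]
tcp_rot: [[0.103, 0.994, 0.036], [0.995, -0.103, -0.006], [-0.002, 0.037, -0.999]]
wrist_force: [-6.2, 0.6, 9.9]
gripper_width: 0.266
```

```bash
python3 i.py -78 4.5 | head -1
python3 - <<'E'
from h import *
s,im=inhand('w8'); save('w8',im)
E
```

```text
12.8333 [0.608  0.0648 0.025 ] [-6.17  0.58  9.93] [ 0.16  0.8  -0.49  1.99  0.79  0.52  0.55]
t 12.8333 n 6453 y [-44.6 -43.4 -40.3  -2.8  42.8  43.8  44.4] x [-10.8  10.5]
-27 zmin -11.5; -21 zmin -10.8; -15 zmin -10.6; -9 zmin -10.3; -3 zmin -9.8; 3 zmin -9.7; 9 zmin -9.5; 15 zmin -9.1; 21 zmin -8.3; 27 zmin -3.8;
```

View pics/w8.png

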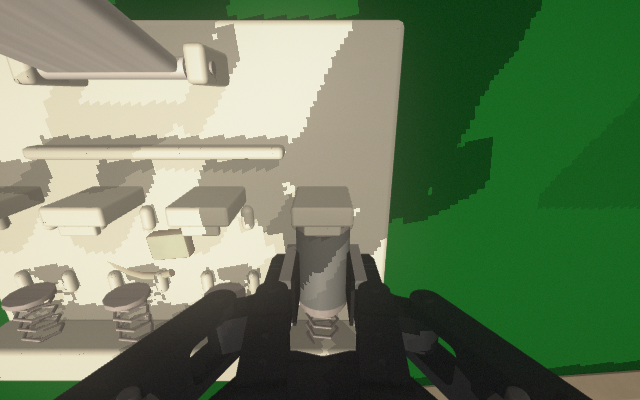

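The button end is now under the lip at (322,225) and the cell looks level. I'll release, lift and check.

play_rows(linear=[[0,0,0],[0,0,0],[0,0,0],[0,0,-20],[0,0,-50],[0,0,-90],[0,0,-90],[0,0,-90]], delta_rot=[[0,0,0],[0,0,0],[0,0,0],[0,0,0],[0,0,0],[0,0,0],[0,0,0],[0,0,0]], gripper=-0.1)

```text
t: 13.55
tcp_pos: [0.6076, 0.0659, 0.1174]
tcp_rot: [[0.104, 0.994, 0.043], [0.995, -0.103, -0.004], [0.0, 0.043, -0.999]]
wrist_force: [-0.3, 0.3, -1.1]
gripper_width: 0.449
```

```bash
cat > seat.py <<'E'
from h import *
import sys
s,im,P=look(sys.argv[1]); print(s['t'],s['tcp_pos'].round(3))
c,sn=np.cos(DK[2]),np.sin(DK[2]); Q=P.reshape(-1,3); u=(Q[:,:2]-DK[:2])@np.array([[c,-sn],[sn,c]])*1000; h=Q[:,2]*1000
for yb in map(float,sys.argv[2:]):
    print(yb,[(x,np.percentile(h[k],90).round(1)) for x in range(-72,-2,4) for k in [(abs(u[:,1]-yb)<3)&(abs(u[:,0]-x)<2)] if k.sum()>3])
    k=(abs(u[:,1]-yb)<20)&(h>20)&(h<36)&(u[:,0]>-50)&(u[:,0]<-18); 
    if k.sum(): print('  y mid',np.percentile(u[k,1],[2,98]).mean().round(1))
save(sys.argv[1],im)
E
python3 seat.py w9 -78
python3 - <<'E'
from h import *
p,R=pick('D',120); rows([((p[0],p[1],.15),R),pick('D',50)])
E
```

```text
13.55 [0.608 0.066 0.117]
-78.0 [(-72, np.float64(29.6)), (-64, np.float64(31.7)), (-60, np.float64(33.9)), (-56, np.float64(34.7)), (-52, np.float64(35.0)), (-48, np.float64(34.8)), (-44, np.float64(34.9)), (-40, np.float64(35.0)), (-36, np.float64(34.8)), (-32, np.float64(34.9)), (-28, np.float64(191.7)), (-24, np.float64(194.1)), (-20, np.float64(34.6)), (-16, np.float64(39.1)), (-12, np.float64(39.6)), (-8, np.float64(40.5)), (-4, np.float64(40.9))]
  y mid -78.5
rows>=8.0 [-330.5, -31.3, -35.1] [2.2, -0.6, 33.2]
rows>=2.4 [-330.4, -35.3, 64.9] [2.2, -0.6, 33.2]
```

Bay 4 reads level, with the top at about 34.8 mm along its length and the lip overhanging. Now cell D.

play_rows(linear=[[-60,-5,-35],[-200,-20,-35],[-330,-32,-35],[-330,-32,-35],[-330,-32,-35],[-330,-32,-35],[-330,-32,-35],[-330,-32,-35],[-330,-32,-35],[-330,-32,-35],[-330,-35,20],[-330,-35,55],[-330,-35,55],[-330,-35,55],[-330,-35,55]], delta_rot=[[2,0,5],[2,0,18],[2.2,-0.6,33],[2.2,-0.6,33],[2.2,-0.6,33],[2.2,-0.6,33],[2.2,-0.6,33],[2.2,-0.6,33],[2.2,-0.6,33],[2.2,-0.6,33],[2.2,-0.6,33],[2.2,-0.6,33],[2.2,-0.6,33],[2.2,-0.6,33],[2.2,-0.6,33]], gripper=0.1)

```text
t: 14.85
tcp_pos: [0.5399, -0.2579, 0.0599]
tcp_rot: [[0.627, 0.779, -0.0], [0.779, -0.627, 0.001], [0.0, -0.001, -1.0]]
wrist_force: [0.2, -0.5, 0.8]
gripper_width: 0.547
```

Run:
```python
from h import *
s,im,P=look('w10'); print(s['t'],s['tcp_pos'],s['joints'].round(2)); cells(P,im,minA=800)
rows([pick('D',17)])
```

```text
14.85 [ 0.53991173 -0.25792407  0.05994168] [ 0.69  0.73 -0.45  1.99  0.58  0.55  0.72]
px [588.  76.] mean [553.  -91.3] rect [552.5 -88.1] [ 9.4 27.7] ax [-0.083  0.997] mid [552.7 -87.6] zmax 0.033 [114. 108.  94.]
px [613. 204.] mean [ 628.7 -109.2] rect [ 629.2 -101.9] [33.6 71.1] ax [-0.668  0.744] mid [ 625.3 -105.4] zmax 0.0337 [138. 130. 114.]
px [101. 205.] mean [ 439.6 -347.3] rect [ 438.6 -350.4] [24.2 49.8] ax [-0.902  0.431] mid [ 440.1 -347.5] zmax 0.0263 [120. 117. 104.]
px [320. 233.] mean [ 535.5 -256.3] rect [ 537.2 -257.6] [26.4 50.5] ax [-0.776  0.631] mid [ 537.2 -257.6] zmax 0.0264 [134. 130. 116.]
px [ 86. 334.] mean [ 493.2 -431.8] rect [ 497.  -434.7] [49.4 23.7] ax [-0.744 -0.668] mid [ 494.  -431.1] zmax 0.026 [ 30.  63. 120.]
rows>=1.1 [-2.1, -0.2, 44.1] [0.1, -0.1, 0.3]
```

play_rows(linear=[[-1.5,0,15],[-1.5,0,35],[-1.5,0,43],[-1.5,0,43],[-1.5,0,43]], delta_rot=[[0,0,0],[0,0,0],[0,0,0],[0,0,0],[0,0,0]])

```text
t: 15.32
tcp_pos: [0.5407, -0.2597, 0.0193]
tcp_rot: [[0.627, 0.779, 0.004], [0.779, -0.627, -0.001], [0.002, 0.003, -1.0]]
wrist_force: [1.2, 1.4, -0.3]
gripper_width: 0.554
```

play_rows(linear=[[0,0,0],[0,0,0],[0,0,0],[0,0,0],[0,0,0],[0,0,-20],[0,0,-50],[0,0,-80],[0,0,-80],[0,0,-80]], delta_rot=[[0,0,0],[0,0,0],[0,0,0],[0,0,0],[0,0,0],[0,0,0],[0,0,0],[0,0,0],[0,0,0],[0,0,0]], gripper=-1, force=90)

```text
t: 16.15
tcp_pos: [0.5419, -0.2602, 0.1017]
tcp_rot: [[0.627, 0.779, 0.008], [0.779, -0.627, -0.003], [0.003, 0.008, -1.0]]
wrist_force: [0.1, 0.5, -0.4]
gripper_width: 0.266
```

Run:
```python
from h import *
s,im=inhand('w11'); print(s['tcp_pos'],s['gripper_width'])
p,R=ins(-26,-44,34,.4,4.5)
rows([((p[0],p[1],.16),R),(p,R)])
```

```text
t 16.15 n 4436 y [-30.2 -29.3 -28.  -10.5  12.7  18.4  19.5] x [-10.5  10.4]
-27 zmin -4.9; -21 zmin -5.6; -15 zmin -5.5; -9 zmin -5.5; -3 zmin -5.4; 3 zmin -5.4; 9 zmin -5.4; 15 zmin -5.5; 21 zmin -4.5; 
[ 0.54191787 -0.26023493  0.10172627] 0.2658328389098498
rows>=6.8 [246.4, -130.9, -60.0] [22.6, -6.6, -32.3]
rows>=2.5 [246.3, -131.4, 42.3] [22.6, -6.6, -32.3]
```

```bash
sed -i "s/e=float(sys.argv\[2\])/e=float(sys.argv[2]); hh=float(sys.argv[3])/; s/ins(yb,x,z,a,e)/ins(yb,x,z,a,e,hh)/" i.py
python3 - <<'E'
from h import *
p,R=ins(-26,-44,34,.4,5,7)
rows([((p[0],p[1],.165),R),(p,R)])
E
```

```text
rows>=6.9 [247.3, -129.5, -65.0] [22.6, -6.6, -32.3]
rows>=2.5 [247.2, -130.0, 39.8] [22.6, -6.6, -32.3]
```

play_rows(linear=[[20,-10,-40],[80,-40,-65],[160,-90,-65],[247,-130,-65],[247,-130,-65],[247,-130,-65],[247,-130,-65],[247,-130,-65],[247,-130,-65],[247,-130,-35],[247,-130,0],[247,-130,25],[247,-130,37],[247,-130,37],[247,-130,37]], delta_rot=[[3,-1,-4],[8,-2,-11],[15,-4,-20],[22.6,-6.6,-32],[22.6,-6.6,-32],[22.6,-6.6,-32],[22.6,-6.6,-32],[22.6,-6.6,-32],[22.6,-6.6,-32],[22.6,-6.6,-32],[22.6,-6.6,-32],[22.6,-6.6,-32],[22.6,-6.6,-32],[22.6,-6.6,-32],[22.6,-6.6,-32]])

```text
t: 17.45
tcp_pos: [0.5939, 0.0129, 0.0625]
tcp_rot: [[0.112, 0.914, -0.389], [0.994, -0.104, 0.042], [-0.002, -0.391, -0.92]]
wrist_force: [-0.8, -0.1, 0.2]
gripper_width: 0.26
```

```bash
python3 i.py -26 5 7
python3 - <<'E'
from h import *
s,im=inhand('w12')
E
```

```text
17.45 [0.5939 0.0129 0.0625] [-0.85 -0.12  0.22] [ 0.36  0.92 -0.69  1.72  0.46  1.1   0.94]
rows>=0.3 [1.1, 5.3, 11.1] [-0.1, -0.0, -0.4]
rows>=0.2 [1.1, 13.4, 9.8] [-0.1, -0.0, -0.4]
rows>=0.2 [1.2, 21.4, 8.1] [-0.1, -0.0, -0.4]
rows>=0.2 [1.2, 23.9, 14.0] [-0.1, -0.0, -0.4]
rows>=0.1 [1.2, 25.9, 18.6] [-0.1, -0.0, -0.4]
rows>=0.8 [1.2, 25.8, 20.0] [-5.9, 0.0, -0.4]
rows>=0.8 [1.2, 24.4, 22.7] [-11.6, 0.0, -0.4]
rows>=0.8 [1.2, 22.9, 25.1] [-17.3, 0.0, -0.4]
rows>=0.8 [1.2, 21.8, 27.9] [-23.0, 0.1, -0.4]
t 17.45 n 4605 y [-29.9 -28.9 -27.7  -9.1  13.9  19.9  40. ] x [-10.8  10.5]
-27 zmin -4.5; -21 zmin -5.3; -15 zmin -5.2; -9 zmin -5.2; -3 zmin -5.2; 3 zmin -5.2; 9 zmin -5.2; 15 zmin -5.1; 21 zmin -4.2;
```

play_rows(linear=[[1,5,6],[1,5.5,11],[1,13.5,10],[1,21.5,8],[1,22,8],[1,23,11],[1,24,14],[1,25,16.5],[1,26,18.5],[1,26,18.5],[1,27,19.5],[1,27,20],[1,25.5,22.5],[1,25.5,23],[1,24,25],[1,24,25.5],[1,22.5,28],[1,22.5,28.5],[1,22.5,28.5],[1,22.5,28.5]], delta_rot=[[0,0,-0.4],[0,0,-0.4],[0,0,-0.4],[0,0,-0.4],[0,0,-0.4],[0,0,-0.4],[0,0,-0.4],[0,0,-0.4],[0,0,-0.4],[0,0,-0.4],[-5.7,0,-0.4],[-5.7,0,-0.4],[-11.5,0,-0.4],[-11.5,0,-0.4],[-17.3,0,-0.4],[-17.3,0,-0.4],[-23,0,-0.4],[-23,0,-0.4],[-24,0,-0.4],[-24,0,-0.4]])

```text
t: 19.17
tcp_pos: [0.6032, 0.0137, 0.0292]
tcp_rot: [[0.104, 0.994, 0.017], [0.995, -0.104, -0.004], [-0.002, 0.017, -1.0]]
wrist_force: [-6.2, 0.4, 10.0]
gripper_width: 0.26
```

```bash
python3 i.py -26 5 7 | sed -n '1p;$p'; python3 seat.py w13 -26 -78
python3 - <<'E'
from h import *
s,im=inhand('w13b')
E
```

```text
19.1667 [0.6032 0.0137 0.0292] [-6.21  0.41  9.99] [ 0.26  0.8  -0.52  2.    0.78  0.54  0.65]
rows>=0.8 [-0.7, -0.0, 0.9] [1.0, 0.1, 0.1]
19.1667 [0.603 0.014 0.029]
-26.0 [(-72, np.float64(29.6)), (-68, np.float64(29.1)), (-64, np.float64(32.9)), (-60, np.float64(34.2)), (-56, np.float64(34.6)), (-52, np.float64(34.6)), (-48, np.float64(34.6)), (-44, np.float64(34.4)), (-40, np.float64(34.5)), (-36, np.float64(34.6)), (-32, np.float64(93.8)), (-28, np.float64(105.7)), (-24, np.float64(34.6)), (-20, np.float64(34.8)), (-16, np.float64(38.8)), (-12, np.float64(39.6)), (-8, np.float64(40.7)), (-4, np.float64(40.6))]
  y mid -26.3
-78.0 [(-48, np.float64(34.8)), (-44, np.float64(34.6)), (-40, np.float64(35.4)), (-36, np.float64(34.9)), (-32, np.float64(35.2)), (-28, np.float64(105.8)), (-24, np.float64(34.9)), (-20, np.float64(34.9)), (-16, np.float64(38.7)), (-12, np.float64(39.8)), (-8, np.float64(40.8)), (-4, np.float64(40.7))]
  y mid -76.9
t 19.2167 n 7530 y [-44.4 -42.6 -40.6 -10.3  42.2  43.5  44.6] x [-10.7  10.5]
-27 zmin -11.2; -21 zmin -6.0; -15 zmin -6.0; -9 zmin -5.9; -3 zmin -5.6; 3 zmin -5.5; 9 zmin -5.4; 15 zmin -5.2; 21 zmin -4.5; 27 zmin -0.1;
```

View pics/w13.png

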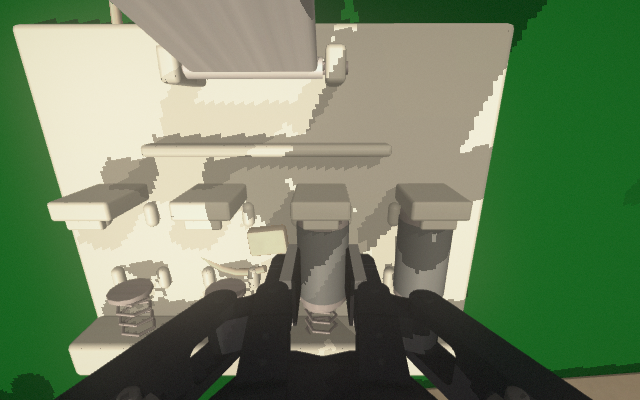

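Bay 3's cell is under its lip and level, with bay 4 beside it also seated. Now release and go to cell C.

play_rows(linear=[[0,0,0],[0,0,0],[0,0,0],[0,0,-20],[0,0,-50],[0,0,-90],[0,0,-90]], delta_rot=[[0,0,0],[0,0,0],[0,0,0],[0,0,0],[0,0,0],[0,0,0],[0,0,0]], gripper=-0.15)

```text
t: 19.85
tcp_pos: [0.6074, 0.0155, 0.1255]
tcp_rot: [[0.104, 0.994, 0.028], [0.995, -0.104, -0.001], [0.002, 0.028, -1.0]]
wrist_force: [0.8, 0.7, 0.6]
gripper_width: 0.426
```

```bash
python3 seat.py w14 -26
python3 - <<'E'
from h import *
p,R=pick('C',120); rows([((p[0],p[1],.15),R),pick('C',55)])
E
```

```text
19.85 [0.607 0.016 0.125]
-26.0 [(-72, np.float64(29.5)), (-64, np.float64(31.7)), (-60, np.float64(34.1)), (-56, np.float64(35.0)), (-52, np.float64(35.0)), (-48, np.float64(35.5)), (-44, np.float64(35.1)), (-40, np.float64(34.8)), (-36, np.float64(156.4)), (-32, np.float64(201.9)), (-28, np.float64(35.1)), (-24, np.float64(35.0)), (-20, np.float64(34.9)), (-16, np.float64(38.7)), (-12, np.float64(39.8)), (-8, np.float64(40.6)), (-4, np.float64(40.6))]
  y mid -27.3
rows>=9.1 [-375.8, -30.4, -28.0] [1.5, 0.0, -4.3]
rows>=2.3 [-375.9, -32.8, 67.0] [1.5, 0.0, -4.3]
```

play_rows(linear=[[-60,-5,-28],[-200,-20,-28],[-376,-30,-28],[-376,-30,-28],[-376,-30,-28],[-376,-30,-28],[-376,-30,-28],[-376,-30,-28],[-376,-30,-28],[-376,-30,-28],[-376,-32,20],[-376,-33,67],[-376,-33,67],[-376,-33,67],[-376,-33,67]], delta_rot=[[1.5,0,0],[1.5,0,-4.3],[1.5,0,-4.3],[1.5,0,-4.3],[1.5,0,-4.3],[1.5,0,-4.3],[1.5,0,-4.3],[1.5,0,-4.3],[1.5,0,-4.3],[1.5,0,-4.3],[1.5,0,-4.3],[1.5,0,-4.3],[1.5,0,-4.3],[1.5,0,-4.3],[1.5,0,-4.3]], gripper=0.1)

```text
t: 21.15
tcp_pos: [0.536, -0.3551, 0.0546]
tcp_rot: [[0.029, 1.0, -0.001], [1.0, -0.029, 0.001], [0.001, -0.001, -1.0]]
wrist_force: [0.1, 0.5, 0.3]
gripper_width: 0.548
```

Run:
```python
from h import *
s,im,P=look('w15'); print(s['t'],s['tcp_pos'],s['joints'].round(2)); cells(P,im,minA=800)
rows([pick('C',17)])
```

```text
21.15 [ 0.53595486 -0.3551323   0.05462438] [ 0.93  0.82 -0.63  1.88  0.74  0.69  1.4 ]
px [321.  65.] mean [ 437.7 -352.4] rect [ 437.4 -352.6] [26.2 50.3] ax [-0.9    0.436] mid [ 437.5 -352.3] zmax 0.0266 [233. 231. 218.]
px [179. 181.] mean [ 495.3 -433.7] rect [ 497.2 -436.8] [50.2 26.4] ax [-0.791 -0.612] mid [ 495. -434.] zmax 0.0264 [ 84. 168. 243.]
px [320. 236.] mean [ 530.8 -355.9] rect [ 533.1 -356.3] [25.7 50.5] ax [-1.     0.008] mid [ 533.1 -355.9] zmax 0.0265 [220. 217. 201.]
px [213. 286.] mean [ 564.4 -425.4] rect [ 566.  -426.2] [12.6 25.2] ax [-0.085  0.996] mid [ 564.5 -426.5] zmax 0.026 [ 65. 130. 206.]
rows>=0.9 [-0.3, -1.4, 39.1] [0.1, 0.0, 0.1]
```

play_rows(linear=[[-1,-0.5,15],[-1,-0.5,30],[-1,-0.5,38],[-1,-0.5,39],[-1,-0.5,39]], delta_rot=[[0,0,0],[0,0,0],[0,0,0],[0,0,0],[0,0,0]])

```text
t: 21.62
tcp_pos: [0.536, -0.3561, 0.0162]
tcp_rot: [[0.029, 1.0, -0.0], [1.0, -0.029, 0.0], [0.0, -0.0, -1.0]]
wrist_force: [-0.9, -0.2, 0.5]
gripper_width: 0.554
```

play_rows(linear=[[0,0,0],[0,0,0],[0,0,0],[0,0,0],[0,0,0],[0,0,-20],[0,0,-50],[0,0,-80],[0,0,-80],[0,0,-80]], delta_rot=[[0,0,0],[0,0,0],[0,0,0],[0,0,0],[0,0,0],[0,0,0],[0,0,0],[0,0,0],[0,0,0],[0,0,0]], gripper=-1)

```text
t: 22.45
tcp_pos: [0.5372, -0.3568, 0.098]
tcp_rot: [[0.029, 1.0, 0.003], [1.0, -0.029, -0.002], [-0.002, 0.003, -1.0]]
wrist_force: [-1.4, 0.1, -0.9]
gripper_width: 0.269
```

Run:
```python
from h import *
s,im=inhand('w16'); print(s['tcp_pos'],s['gripper_width'])
p,R=ins(26,-44,34,.4,4.5,4)
rows([((p[0],p[1],.165),R),(p,R)])
```

```text
t 22.45 n 4730 y [-28.1 -27.4 -26.   -8.2  14.7  20.2  21.5] x [-10.8  10.5]
-27 zmin -8.8; -21 zmin -9.9; -15 zmin -9.9; -9 zmin -9.9; -3 zmin -9.8; 3 zmin -9.8; 9 zmin -9.8; 15 zmin -9.8; 21 zmin -9.2; 
[ 0.53721176 -0.35677181  0.09802198] 0.26885823803609343
rows>=7.9 [320.2, 42.3, -68.7] [22.9, 0.9, 4.3]
rows>=2.6 [320.2, 42.3, 38.7] [22.9, 0.9, 4.3]
```

Run:
```python
from h import *
p,R=ins(26,-44,34,.4,3.2,3.2)
rows([((p[0],p[1],.165),R),(p,R)])
```

```text
rows>=7.9 [320.3, 40.8, -68.7] [22.9, 0.9, 4.3]
rows>=2.6 [320.4, 40.8, 38.9] [22.9, 0.9, 4.3]
```

play_rows(linear=[[20,5,-40],[80,20,-68],[180,30,-68],[320,41,-68],[320,41,-68],[320,41,-68],[320,41,-68],[320,41,-68],[320,41,-68],[320,41,-68],[320,41,-35],[320,41,0],[320,41,25],[320,41,38],[320,41,38],[320,41,38]], delta_rot=[[3,0,0],[8,0,1],[15,0,2],[22.9,1,4.3],[22.9,1,4.3],[22.9,1,4.3],[22.9,1,4.3],[22.9,1,4.3],[22.9,1,4.3],[22.9,1,4.3],[22.9,1,4.3],[22.9,1,4.3],[22.9,1,4.3],[22.9,1,4.3],[22.9,1,4.3],[22.9,1,4.3]])

```text
t: 23.83
tcp_pos: [0.5855, -0.0387, 0.0576]
tcp_rot: [[0.106, 0.915, -0.389], [0.994, -0.097, 0.043], [0.001, -0.391, -0.92]]
wrist_force: [0.3, -0.1, -1.1]
gripper_width: 0.268
```

```bash
python3 i.py 26 3.2 3.2
python3 - <<'E'
from h import *
s,im=inhand('w17')
E
```

```text
23.8333 [ 0.5855 -0.0387  0.0576] [ 0.3  -0.07 -1.08] [ 0.43  0.91 -0.67  1.74  0.47  1.09  1.01]
rows>=0.2 [1.3, 4.2, 9.3] [-0.1, -0.1, -0.0]
rows>=0.2 [1.3, 12.4, 8.0] [-0.1, -0.1, -0.0]
rows>=0.2 [1.3, 20.3, 6.3] [-0.1, -0.1, -0.0]
rows>=0.2 [1.3, 22.9, 12.3] [-0.1, -0.1, -0.0]
rows>=0.1 [1.3, 24.8, 16.9] [-0.1, -0.1, -0.0]
rows>=0.8 [1.3, 25.2, 18.3] [-5.8, -0.1, -0.0]
rows>=0.8 [1.3, 24.1, 21.2] [-11.6, -0.1, -0.0]
rows>=0.8 [1.3, 23.1, 23.7] [-17.3, -0.1, -0.0]
rows>=0.8 [1.3, 22.4, 26.5] [-23.0, -0.1, -0.0]
t 23.8333 n 4791 y [-28.1 -27.3 -25.9  -7.8  15.7  21.5  41.4] x [-10.8  10.5]
-27 zmin -8.5; -21 zmin -9.6; -15 zmin -9.4; -9 zmin -9.3; -3 zmin -9.4; 3 zmin -9.4; 9 zmin -9.4; 15 zmin -9.4; 21 zmin -9.1;
```

play_rows(linear=[[1.2,4,5],[1.2,4.5,9.5],[1.2,12.5,8.5],[1.2,20.5,6.5],[1.2,21,6.5],[1.2,22,9.5],[1.2,23,12.5],[1.2,24,15],[1.2,25,17],[1.2,25,17],[1.2,26.2,18],[1.2,26.2,18.3],[1.2,25,21],[1.2,25,21.5],[1.2,24,24],[1.2,24,24.2],[1.2,23,26.6],[1.2,23,27],[1.2,23,27],[1.2,23,27]], delta_rot=[[0,0,0],[0,0,0],[0,0,0],[0,0,0],[0,0,0],[0,0,0],[0,0,0],[0,0,0],[0,0,0],[0,0,0],[-5.7,0,0],[-5.7,0,0],[-11.5,0,0],[-11.5,0,0],[-17.3,0,0],[-17.3,0,0],[-23,0,0],[-23,0,0],[-24,0,0],[-24,0,0]])

```text
t: 25.55
tcp_pos: [0.5971, -0.038, 0.0251]
tcp_rot: [[0.105, 0.994, 0.018], [0.994, -0.105, -0.001], [0.001, 0.018, -1.0]]
wrist_force: [-4.4, 0.8, 2.5]
gripper_width: 0.262
```

```bash
python3 i.py 26 3.2 3.2 | sed -n '1p;$p'; python3 seat.py w18 26 -26
```

```text
25.55 [ 0.5971 -0.038   0.0251] [-4.39  0.82  2.51] [ 0.34  0.8  -0.51  2.01  0.78  0.52  0.73]
rows>=0.8 [-0.6, -1.2, 0.5] [1.0, -0.0, 0.0]
25.55 [ 0.597 -0.038  0.025]
26.0 [(-72, np.float64(29.7)), (-68, np.float64(31.3)), (-64, np.float64(33.9)), (-60, np.float64(34.7)), (-56, np.float64(35.0)), (-52, np.float64(34.9)), (-48, np.float64(34.9)), (-44, np.float64(34.8)), (-40, np.float64(34.7)), (-36, np.float64(34.7)), (-32, np.float64(35.3)), (-28, np.float64(101.6)), (-24, np.float64(34.6)), (-20, np.float64(34.5)), (-16, np.float64(39.3)), (-12, np.float64(39.8)), (-8, np.float64(40.5)), (-4, np.float64(40.6))]
  y mid 25.8
-26.0 [(-44, np.float64(35.0)), (-40, np.float64(35.1)), (-36, np.float64(34.8)), (-32, np.float64(35.0)), (-28, np.float64(101.7)), (-24, np.float64(100.3)), (-20, np.float64(34.9)), (-16, np.float64(39.0)), (-12, np.float64(39.6)), (-8, np.float64(40.6)), (-4, np.float64(40.7))]
  y mid -25.6
```

Bay 2 is level too. Release, then pick cell B.

play_rows(linear=[[0,0,0],[0,0,0],[0,0,0],[0,0,-20],[0,0,-50],[0,0,-90],[0,0,-90]], delta_rot=[[0,0,0],[0,0,0],[0,0,0],[0,0,0],[0,0,0],[0,0,0],[0,0,0]], gripper=-0.15)

```text
t: 26.18
tcp_pos: [0.6013, -0.0369, 0.1215]
tcp_rot: [[0.106, 0.994, 0.03], [0.994, -0.106, 0.0], [0.004, 0.03, -1.0]]
wrist_force: [1.2, 0.5, 0.8]
gripper_width: 0.423
```

```bash
python3 seat.py w19 26
python3 - <<'E'
from h import *
p,R=pick('B',120); rows([((p[0],p[1],.15),R),pick('B',55)])
E
```

```text
26.1833 [ 0.601 -0.037  0.121]
26.0 [(-72, np.float64(30.0)), (-64, np.float64(32.0)), (-60, np.float64(34.2)), (-56, np.float64(35.3)), (-52, np.float64(35.3)), (-48, np.float64(35.1)), (-44, np.float64(35.4)), (-40, np.float64(35.1)), (-36, np.float64(35.1)), (-32, np.float64(197.8)), (-28, np.float64(35.4)), (-24, np.float64(35.3)), (-20, np.float64(35.2)), (-16, np.float64(38.9)), (-12, np.float64(39.8)), (-8, np.float64(41.0)), (-4, np.float64(40.8))]
  y mid 24.8
rows>=8.5 [-331.1, -124.5, -35.3] [1.5, -0.4, 19.7]
rows>=2.3 [-331.4, -127.1, 59.7] [1.5, -0.4, 19.7]
```

play_rows(linear=[[-60,-15,-35],[-200,-70,-35],[-331,-125,-35],[-331,-125,-35],[-331,-125,-35],[-331,-125,-35],[-331,-125,-35],[-331,-125,-35],[-331,-125,-35],[-331,-125,-35],[-331,-126,10],[-331,-127,60],[-331,-127,60],[-331,-127,60],[-331,-127,60]], delta_rot=[[1.5,0,5],[1.5,0,12],[1.5,-0.4,19.7],[1.5,-0.4,19.7],[1.5,-0.4,19.7],[1.5,-0.4,19.7],[1.5,-0.4,19.7],[1.5,-0.4,19.7],[1.5,-0.4,19.7],[1.5,-0.4,19.7],[1.5,-0.4,19.7],[1.5,-0.4,19.7],[1.5,-0.4,19.7],[1.5,-0.4,19.7],[1.5,-0.4,19.7]], gripper=0.1)

```text
t: 27.48
tcp_pos: [0.4408, -0.3522, 0.0545]
tcp_rot: [[0.434, 0.901, -0.0], [0.901, -0.434, 0.002], [0.001, -0.001, -1.0]]
wrist_force: [1.1, -0.2, 0.3]
gripper_width: 0.547
```

Run:
```python
from h import *
s,im,P=look('w20'); print(s['t'],s['tcp_pos'],s['joints'].round(2)); cells(P,im,minA=800)
rows([pick('B',17)])
```

```text
27.4833 [ 0.4407569  -0.35224745  0.05450479] [ 0.94  0.72 -0.49  2.07  0.68  0.52  1.07]
px [319. 236.] mean [ 435.4 -351.5] rect [ 437.3 -352.5] [26.3 50.5] ax [-0.899  0.439] mid [ 437.4 -352.5] zmax 0.0265 [232. 230. 215.]
rows>=0.9 [-1.3, -1.1, 38.6] [0.1, -0.1, 0.1]
```

play_rows(linear=[[-1.5,-0.5,15],[-1.5,-0.5,30],[-1.5,-0.5,38],[-1.5,-0.5,38.5],[-1.5,-0.5,38.5]], delta_rot=[[0,0,0],[0,0,0],[0,0,0],[0,0,0],[0,0,0]])

```text
t: 27.95
tcp_pos: [0.4413, -0.3541, 0.0181]
tcp_rot: [[0.434, 0.901, 0.003], [0.901, -0.434, -0.001], [0.001, 0.003, -1.0]]
wrist_force: [1.0, -0.8, 0.4]
gripper_width: 0.552
```

play_rows(linear=[[0,0,0],[0,0,0],[0,0,0],[0,0,0],[0,0,0],[0,0,-20],[0,0,-50],[0,0,-80],[0,0,-80],[0,0,-80]], delta_rot=[[0,0,0],[0,0,0],[0,0,0],[0,0,0],[0,0,0],[0,0,0],[0,0,0],[0,0,0],[0,0,0],[0,0,0]], gripper=-1)

```text
t: 28.78
tcp_pos: [0.4422, -0.3549, 0.1003]
tcp_rot: [[0.435, 0.901, 0.007], [0.901, -0.434, -0.003], [0.0, 0.008, -1.0]]
wrist_force: [-0.9, 0.2, -1.4]
gripper_width: 0.264
```

Run:
```python
from h import *
s,im=inhand('w21'); print(s['tcp_pos'],s['gripper_width'])
p,R=ins(78,-44,34,.4,3.5,3.5)
rows([((p[0],p[1],.165),R),(p,R)])
```

```text
t 28.7833 n 4516 y [-30.3 -29.5 -28.2 -10.5  12.6  18.1  19. ] x [-10.5  10.5]
-27 zmin -6.6; -21 zmin -7.1; -15 zmin -7.0; -9 zmin -7.1; -3 zmin -7.1; 3 zmin -7.1; 9 zmin -6.9; 15 zmin -6.6; 21 zmin -6.2; 
[ 0.44222524 -0.35491581  0.10027464] 0.2643980024041684
rows>=7.4 [299.7, 10.9, -66.0] [23.0, -3.9, -19.4]
rows>=2.6 [299.6, 10.4, 41.4] [23.0, -3.9, -19.4]
```

Run:
```python
from h import *
p,R=ins(78,-44,34,.4,5.3,6)
rows([((p[0],p[1],.165),R),(p,R)])
```

```text
rows>=7.4 [300.5, 13.4, -66.0] [23.0, -3.9, -19.4]
rows>=2.5 [300.5, 12.9, 39.8] [23.0, -3.9, -19.4]
```

play_rows(linear=[[20,1,-40],[80,4,-66],[180,8,-66],[300,13,-66],[300,13,-66],[300,13,-66],[300,13,-66],[300,13,-66],[300,13,-66],[300,13,-66],[300,13,-35],[300,13,0],[300,13,25],[300,13,38],[300,13,38],[300,13,38]], delta_rot=[[3,0,-3],[8,-1,-7],[15,-2,-13],[23,-3.9,-19.4],[23,-3.9,-19.4],[23,-3.9,-19.4],[23,-3.9,-19.4],[23,-3.9,-19.4],[23,-3.9,-19.4],[23,-3.9,-19.4],[23,-3.9,-19.4],[23,-3.9,-19.4],[23,-3.9,-19.4],[23,-3.9,-19.4],[23,-3.9,-19.4],[23,-3.9,-19.4]])

```text
t: 30.17
tcp_pos: [0.5825, -0.091, 0.0605]
tcp_rot: [[0.107, 0.915, -0.39], [0.994, -0.099, 0.042], [-0.001, -0.392, -0.92]]
wrist_force: [0.0, 0.1, -0.9]
gripper_width: 0.266
```

```bash
python3 i.py 78 5.3 6
python3 - <<'E'
from h import *
s,im=inhand('w22')
E
```

```text
30.1667 [ 0.5825 -0.091   0.0605] [ 0.03  0.06 -0.94] [ 0.5   0.91 -0.67  1.73  0.5   1.12  1.07]
rows>=0.3 [1.6, 5.1, 10.1] [-0.2, -0.0, -0.1]
rows>=0.2 [1.6, 13.3, 8.8] [-0.2, -0.0, -0.1]
rows>=0.2 [1.7, 21.2, 7.0] [-0.2, -0.0, -0.1]
rows>=0.2 [1.7, 23.8, 13.0] [-0.2, -0.0, -0.1]
rows>=0.1 [1.7, 25.7, 17.6] [-0.2, -0.0, -0.1]
rows>=0.8 [1.7, 25.8, 18.9] [-5.9, -0.0, -0.1]
rows>=0.8 [1.7, 24.4, 21.6] [-11.6, 0.0, -0.1]
rows>=0.8 [1.7, 23.1, 24.0] [-17.4, 0.0, -0.1]
rows>=0.8 [1.7, 22.0, 26.7] [-23.1, 0.0, -0.1]
t 30.1667 n 4735 y [-30.1 -29.1 -27.9  -9.2  14.3  37.1  40.3] x [-10.8  10.5]
-27 zmin -6.1; -21 zmin -6.7; -15 zmin -6.7; -9 zmin -6.7; -3 zmin -6.6; 3 zmin -6.7; 9 zmin -6.6; 15 zmin -6.3; 21 zmin -5.7;
```

play_rows(linear=[[1.6,5,5],[1.6,5.5,10],[1.6,13.5,9],[1.6,21.5,7],[1.6,22,7.5],[1.6,23,10.5],[1.6,24,13.5],[1.6,25,16],[1.6,26,18],[1.6,26,18],[1.6,26.8,19],[1.6,26.8,19.2],[1.6,25.4,21.6],[1.6,25.4,22],[1.6,24,24.2],[1.6,24,24.5],[1.6,22.8,27],[1.6,22.8,27.3],[1.6,22.8,27.3],[1.6,22.8,27.3]], delta_rot=[[0,0,0],[0,0,0],[0,0,0],[0,0,0],[0,0,0],[0,0,0],[0,0,0],[0,0,0],[0,0,0],[0,0,0],[-5.7,0,0],[-5.7,0,0],[-11.5,0,0],[-11.5,0,0],[-17.3,0,0],[-17.3,0,0],[-23,0,0],[-23,0,0],[-24,0,0],[-24,0,0]])

```text
t: 31.88
tcp_pos: [0.5937, -0.0899, 0.0278]
tcp_rot: [[0.106, 0.994, 0.016], [0.994, -0.106, -0.003], [-0.001, 0.016, -1.0]]
wrist_force: [-4.7, 0.9, 6.2]
gripper_width: 0.263
```

```bash
python3 i.py 78 5.3 6 | sed -n '1p;$p'; python3 seat.py w23 78 26
```

```text
31.8833 [ 0.5937 -0.0899  0.0278] [-4.67  0.92  6.17] [ 0.45  0.8  -0.54  2.    0.8   0.54  0.81]
rows>=0.8 [-0.7, -1.3, 0.5] [0.9, 0.1, -0.0]
31.8833 [ 0.594 -0.09   0.028]
78.0 [(-72, np.float64(29.9)), (-68, np.float64(30.9)), (-64, np.float64(33.7)), (-60, np.float64(34.2)), (-56, np.float64(34.7)), (-52, np.float64(34.6)), (-48, np.float64(34.8)), (-44, np.float64(34.8)), (-40, np.float64(34.8)), (-36, np.float64(34.7)), (-32, np.float64(103.9)), (-28, np.float64(105.0)), (-24, np.float64(34.7)), (-20, np.float64(34.6)), (-16, np.float64(39.3)), (-12, np.float64(39.8)), (-8, np.float64(40.7)), (-4, np.float64(40.5))]
  y mid 77.8
26.0 [(-48, np.float64(35.2)), (-44, np.float64(35.4)), (-40, np.float64(35.5)), (-36, np.float64(35.3)), (-32, np.float64(102.8)), (-28, np.float64(104.6)), (-24, np.float64(35.1)), (-20, np.float64(35.3)), (-16, np.float64(38.9)), (-12, np.float64(39.8)), (-8, np.float64(40.7)), (-4, np.float64(40.8))]
  y mid 26.4
```

play_rows(linear=[[0,0,0],[0,0,0],[0,0,0],[0,0,-20],[0,0,-50],[0,0,-90],[-30,0,-130],[-30,0,-150],[-30,0,-150]], delta_rot=[[0,0,0],[0,0,0],[0,0,0],[0,0,0],[0,0,0],[0,0,0],[0,0,0],[0,0,0],[0,0,0]], gripper=-0.15)

```text
t: 32.68
tcp_pos: [0.593, -0.122, 0.1835]
tcp_rot: [[0.111, 0.993, 0.027], [0.994, -0.111, -0.005], [-0.002, 0.027, -1.0]]
wrist_force: [-0.4, 0.6, -0.1]
gripper_width: 0.421
```

```bash
python3 seat.py w24 78
python3 - <<'E'
from h import *
im,d=capture('top'); P=pts('top',d)
m=np.zeros(d.shape,bool); m[200:285,140:240]=1
for lo,hi in((.02,.055),(.1,.2)):
    q=P[m&(P[...,2]>lo)&(P[...,2]<hi)]; r=cv2.minAreaRect((q[:,:2]*1000).astype(np.float32)); print(lo,len(q),r,q[:,2].max())
ims,_=capture('side')
a=cv2.resize(im[170:290,140:360],None,fx=2.4,fy=2.4,interpolation=2); b=cv2.resize(ims[120:280,200:380],None,fx=1.8,fy=1.8,interpolation=2)
W=max(a.shape[1],b.shape[1]); o=np.zeros((a.shape[0]+b.shape[0],W,3),np.uint8); o[:a.shape[0],:a.shape[1]]=a;o[a.shape[0]:,:b.shape[1]]=b
save('ov1',o)
E
```

```text
32.6833 [ 0.593 -0.122  0.184]
78.0 [(-72, np.float64(29.6)), (-64, np.float64(32.2)), (-60, np.float64(34.7)), (-56, np.float64(35.0)), (-52, np.float64(35.1)), (-48, np.float64(227.3)), (-44, np.float64(227.8)), (-40, np.float64(226.7)), (-36, np.float64(226.5)), (-32, np.float64(229.3)), (-28, np.float64(35.2)), (-24, np.float64(34.8)), (-20, np.float64(34.9)), (-16, np.float64(39.1)), (-12, np.float64(40.1)), (-8, np.float64(40.4)), (-4, np.float64(40.9))]
  y mid 77.2
0.02 507 ((425.29498291015625, 385.25177001953125), (82.40232849121094, 212.04644775390625), 29.01093101501465) 0.05487953632989662
0.1 217 ((477.057861328125, 337.2646789550781), (90.37039184570312, 12.23882007598877), 84.82652282714844) 0.16039937354110045
```

View pics/ov1.png

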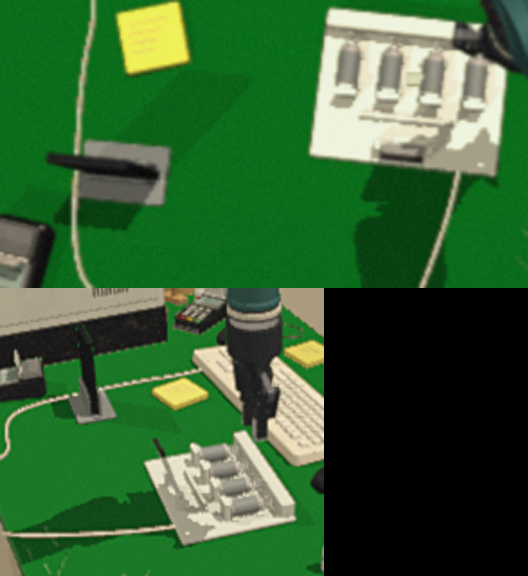

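All four cells lie in their bays, the leg is out, and the tablet stands in the rack, which has not moved. Next, a look at the tablet's robot-side face to find which side is the screen.

Run:
```python
from h import *
rows([((.42,.33,.25),frame((1,0,0),(.5,0,-.87)))])
```

```text
rows>=11.6 [428.8, -214.8, -76.1] [-28.9, 1.7, -6.0]
```

play_rows(linear=[[60,-20,-76],[160,-60,-76],[429,-215,-76],[429,-215,-76],[429,-215,-76],[429,-215,-76],[429,-215,-76],[429,-215,-76],[429,-215,-76],[429,-215,-76],[429,-215,-76],[429,-215,-76],[429,-215,-76],[429,-215,-76],[429,-215,-76]], delta_rot=[[0,0,0],[-5,0,-2],[-29,1.7,-6],[-29,1.7,-6],[-29,1.7,-6],[-29,1.7,-6],[-29,1.7,-6],[-29,1.7,-6],[-29,1.7,-6],[-29,1.7,-6],[-29,1.7,-6],[-29,1.7,-6],[-29,1.7,-6],[-29,1.7,-6],[-29,1.7,-6]])

```text
t: 34.08
tcp_pos: [0.4174, 0.333, 0.2488]
tcp_rot: [[-0.004, 0.868, 0.497], [1.0, 0.004, 0.001], [-0.001, 0.497, -0.868]]
wrist_force: [1.5, 1.4, -1.0]
gripper_width: 0.422
```

Run:
```python
from h import *
s,im,P=look('w25'); print(s['t'],s['tcp_pos'],s['joints'].round(2)); save('w25',np.clip(im.astype(float)*1.6,0,255).astype(np.uint8))
m=(P[...,2]>.145)&(P[...,2]<.17); q=P[m]; 
if len(q)>20: print(len(q),cv2.minAreaRect((q[:,:2]*1000).astype(np.float32)),q[:,2].max())
```

```text
34.0833 [0.41735197 0.33302643 0.24875139] [-0.44  0.34 -0.68  2.26  1.18  0.72 -0.47]
8622 ((522.2842407226562, 411.8150634765625), (239.5509796142578, 306.6654052734375), 89.79328918457031) 0.1699873534949736
```

View pics/w25.png

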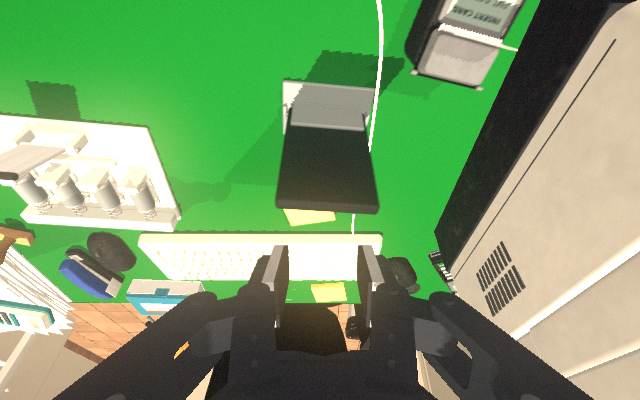

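The robot-side face (285–375, 130–205) appears uniformly dark. I'll check the pixel values for a bezel and plan a look from the other side.

Run:
```python
from h import *
im=np.load('w25.npz')['im']
for r in (135,150,165,180,195,203,208): print(r,[tuple(int(v) for v in im[r,c]) for c in range(280,384,7)])
rows([((.555,.335,.25),frame((-1,0,0),(-.45,0,-.89)))])
```

```text
135 [(30, 105, 38), (28, 41, 29), (28, 37, 29), (26, 35, 25), (28, 32, 26), (30, 36, 29), (31, 34, 29), (31, 36, 30), (26, 33, 26), (28, 33, 26), (30, 33, 26), (23, 31, 23), (31, 35, 29), (235, 227, 194), (34, 116, 42)]
150 [(30, 106, 36), (32, 38, 28), (30, 38, 26), (31, 35, 29), (31, 35, 27), (32, 37, 31), (28, 32, 26), (27, 30, 22), (32, 35, 28), (30, 31, 29), (31, 35, 26), (29, 35, 25), (27, 36, 28), (44, 112, 44), (36, 119, 45)]
165 [(32, 72, 33), (32, 38, 29), (31, 36, 25), (32, 37, 26), (32, 35, 26), (32, 34, 26), (31, 34, 28), (30, 35, 26), (32, 34, 27), (29, 34, 26), (31, 37, 27), (29, 34, 26), (27, 34, 25), (28, 40, 24), (34, 117, 41)]
180 [(34, 41, 27), (37, 41, 29), (37, 41, 28), (39, 42, 30), (36, 37, 24), (40, 38, 28), (39, 39, 28), (38, 40, 29), (41, 42, 32), (34, 35, 27), (32, 36, 25), (32, 36, 25), (33, 40, 27), (29, 35, 24), (36, 117, 43)]
195 [(43, 43, 28), (46, 48, 34), (47, 47, 32), (49, 47, 34), (47, 46, 34), (44, 40, 26), (44, 43, 29), (45, 43, 30), (48, 44, 33), (46, 45, 32), (37, 39, 28), (41, 45, 33), (35, 41, 27), (35, 39, 28), (37, 98, 36)]
203 [(60, 58, 46), (65, 62, 48), (64, 62, 50), (61, 59, 45), (63, 60, 48), (62, 57, 47), (62, 60, 47), (58, 56, 44), (57, 53, 41), (53, 50, 39), (48, 46, 35), (45, 43, 31), (42, 44, 31), (39, 42, 30), (37, 62, 31)]
208 [(55, 79, 42), (72, 68, 43), (60, 55, 42), (62, 57, 45), (60, 57, 41), (62, 57, 43), (64, 59, 47), (61, 57, 43), (61, 56, 43), (61, 58, 46), (60, 57, 47), (57, 56, 44), (52, 52, 42), (51, 53, 41), (47, 64, 38)]
rows>=25.0 [-11.0, 122.2, 69.7] [1.0, 84.8, -157.7]
```

Run:
```python
from h import *
rows([((.59,.337,.25),frame((0,1,0),(0,0,-1)))])
```

```text
rows>=13.0 [-9.6, 152.6, 87.0] [23.9, 22.6, -87.0]
```

play_rows(linear=[[-3,50,0],[-6,80,40],[-9,120,70],[-9,152,87],[-9,152,87],[-9,152,87],[-9,152,87],[-9,152,87],[-9,152,87],[-9,152,87],[-9,152,87],[-9,152,87],[-9,152,87],[-9,152,87],[-9,152,87],[-9,152,87]], delta_rot=[[24,22.6,-87],[24,22.6,-87],[24,22.6,-87],[24,22.6,-87],[24,22.6,-87],[24,22.6,-87],[24,22.6,-87],[24,22.6,-87],[24,22.6,-87],[24,22.6,-87],[24,22.6,-87],[24,22.6,-87],[24,22.6,-87],[24,22.6,-87],[24,22.6,-87],[24,22.6,-87]])

```text
t: 35.47
tcp_pos: [0.5899, 0.3381, 0.247]
tcp_rot: [[-1.0, -0.001, -0.006], [-0.001, 1.0, -0.0], [0.006, -0.0, -1.0]]
wrist_force: [0.3, 0.0, 0.1]
gripper_width: 0.429
```

Run:
```python
from h import *
s,im,P=look('w26'); print(s['t'],s['tcp_pos'],s['joints'].round(2)); save('w26',np.clip(im.astype(float)*1.6,0,255).astype(np.uint8))
m=(P[...,2]>.145)&(P[...,2]<.17)&(P[...,0]<.56)&(P[...,0]>.4)&(abs(P[...,1]-.337)<.07); q=P[m]; 
if len(q)>20: print(len(q),cv2.minAreaRect((q[:,:2]*1000).astype(np.float32)),q[:,2].max())
```

```text
35.4667 [0.58990738 0.33812184 0.24701649] [ 0.09  0.79 -1.14  1.68  0.76  1.19  1.9 ]
2181 ((476.331298828125, 336.3753662109375), (89.4434585571289, 12.6603364944458), 84.60225677490234) 0.15774812499517157
```

View pics/w26.png

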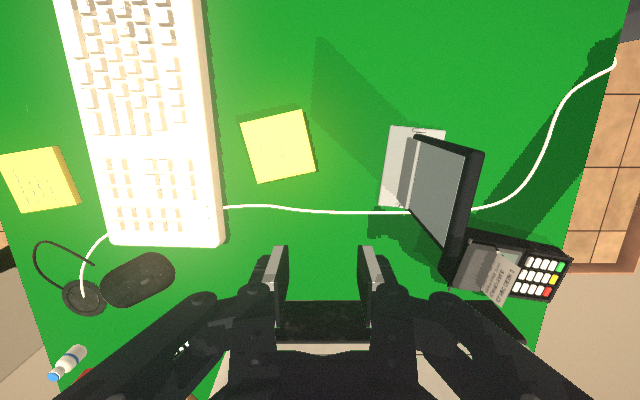

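The screen (grey with bezel, (440,195)) faces the chair, so the tablet's x axis already matches the dock's and no flip is needed. Now the grasp.

Run:
```python
from h import *
R=frame((.094,.9956,0),(0,0,-1))
rows([((.4765,.3365,.20),R),((.4765,.3365,.141),R)])
```

```text
rows>=2.9 [112.6, -1.6, 47.9] [-0.0, -0.3, 5.3]
rows>=1.4 [112.3, -1.6, 106.9] [-0.0, -0.3, 5.3]
```

play_rows(linear=[[40,0,10],[80,-1,20],[112.5,-1.5,35],[112.5,-1.5,48],[112.5,-1.5,48],[112.5,-1.5,48],[112.5,-1.5,48]], delta_rot=[[0,0,5.3],[0,0,5.3],[0,-0.3,5.3],[0,-0.3,5.3],[0,-0.3,5.3],[0,-0.3,5.3],[0,-0.3,5.3]], gripper=0.1)

```text
t: 36.1
tcp_pos: [0.4781, 0.3368, 0.2002]
tcp_rot: [[-0.995, 0.097, 0.002], [0.097, 0.995, 0.0], [-0.002, 0.001, -1.0]]
wrist_force: [-0.5, 0.2, 0.4]
gripper_width: 0.549
```

Run:
```python
from h import *
R=frame((.094,.9956,0),(0,0,-1))
s,im,P=look('w27'); print(s['t'],s['tcp_pos'],s['joints'].round(2))
m=(P[...,2]>.150)&(P[...,2]<.165)&(P[...,0]<.56)&(P[...,0]>.4)&(abs(P[...,1]-.337)<.07); q=P[m]; 
print(len(q),cv2.minAreaRect((q[:,:2]*1000).astype(np.float32)),q[:,2].max(),np.median(q[:,2]))
rows([((.4765,.3365,.141),R)])
```

```text
36.1 [0.47808397 0.33684277 0.20019123] [ 0.04  0.72 -1.11  1.94  0.78  1.    1.6 ]
2379 ((475.6587829589844, 336.41717529296875), (89.31940460205078, 12.023017883300781), 84.86271667480469) 0.15827099371439274 0.1557109864242351
rows>=1.4 [1.9, -0.8, 59.4] [0.1, 0.1, -0.2]
```

play_rows(linear=[[2.4,-0.5,20],[2.4,-0.5,40],[2.4,-0.5,55],[2.4,-0.5,59],[2.4,-0.5,59]], delta_rot=[[0,0,0],[0,0,0],[0,0,0],[0,0,0],[0,0,0]])

```text
t: 36.57
tcp_pos: [0.4763, 0.3363, 0.1404]
tcp_rot: [[-0.995, 0.098, 0.0], [0.098, 0.995, 0.0], [-0.0, 0.0, -1.0]]
wrist_force: [0.8, -1.0, 0.1]
gripper_width: 0.549
```

play_rows(linear=[[0,0,0],[0,0,0],[0,0,0],[0,0,0],[0,0,0],[0,0,0],[0,0,0],[0,0,-10],[0,0,-25],[0,0,-50],[0,0,-80],[0,0,-110],[0,0,-140],[0,0,-140],[0,0,-140]], delta_rot=[[0,0,0],[0,0,0],[0,0,0],[0,0,0],[0,0,0],[0,0,0],[0,0,0],[0,0,0],[0,0,0],[0,0,0],[0,0,0],[0,0,0],[0,0,0],[0,0,0],[0,0,0]], gripper=-1, force=70)

```text
t: 37.82
tcp_pos: [0.4765, 0.3371, 0.2829]
tcp_rot: [[-0.995, 0.098, 0.004], [0.098, 0.995, 0.002], [-0.004, 0.002, -1.0]]
wrist_force: [-0.2, -0.4, -1.6]
gripper_width: 0.128
```

```bash
cat >> h.py <<'E'
def tab(x0,z0,be,L=135,y=0,ox=0): # tablet foot-middle at dock (x0,y,z0), lean be
    d=np.array([-np.sin(be),-np.cos(be)]); k=np.array([np.cos(be),-np.sin(be)])
    t=np.array([x0,z0])-L*d-ox*k
    c,s=np.cos(DK[2]),np.sin(DK[2]); v=lambda w:np.array([c*w[0],s*w[0],w[1]])
    z=v(d); x=v(k); return dock2w([t[0],y,t[1]],DK)[0],np.c_[x,np.cross(z,x),z]
E
python3 - <<'E'
from h import *
s=state(); print(s['t'],s['tcp_pos'],s['gripper_width'],s['wrist_force'],s['joints'].round(2))
s,im,P=look('w28'); q=(P-s['tcp_pos'])@s['tcp_rot']*1000
save('w28',im)
m=(abs(q[...,0])<8)&(abs(q[...,1])<60)&(q[...,2]>-25)&(q[...,2]<145)
a=q[m]; print(len(a),np.percentile(a,[1,50,99],axis=0).round(1))
for lo in range(-20,150,15):
    k=(a[:,2]>=lo)&(a[:,2]<lo+15)
    if k.sum()>5: print(lo,k.sum(),np.percentile(a[k],[3,97],axis=0).round(1).tolist())
rows([tab(28,100,0),tab(28,100,.2)])
E
```

```text
37.8167 [0.47645475 0.33707993 0.28292151] 0.12794502308202926 [-0.17994127 -0.38215088 -1.62622508] [ 0.1   0.63 -1.19  1.86  0.66  1.11  1.7 ]
5493 [[ -7.3 -45.3 -23.3]
 [  0.7 -14.4 -14. ]
 [  7.2  38.  105.8]]
-20 4528 [[-4.9, -44.4, -15.6], [6.5, 36.0, -10.4]]
-5 247 [[-7.6, -45.4, -4.6], [7.6, -10.2, 9.1]]
10 136 [[-4.5, -45.4, 10.4], [6.3, -42.8, 24.2]]
25 111 [[-4.5, -45.3, 25.2], [6.3, -42.7, 39.3]]
40 83 [[-4.6, -45.4, 40.8], [6.3, -42.7, 54.8]]
55 62 [[-4.5, -45.3, 55.3], [6.4, -42.9, 69.3]]
70 57 [[-4.5, -45.3, 70.7], [6.1, -43.3, 84.7]]
85 41 [[-4.0, -45.3, 85.1], [6.3, -43.0, 99.9]]
100 35 [[-4.3, -45.4, 100.2], [6.1, -42.6, 113.2]]
115 31 [[-4.5, -45.3, 115.6], [6.3, -43.2, 129.7]]
130 7 [[-3.6, -45.3, 130.1], [2.0, -44.4, 131.4]]
rows>=8.4 [-87.9, -334.2, 46.3] [-0.0, 0.1, 0.4]
rows>=1.6 [-61.1, -334.0, 48.9] [0.0, -11.4, 0.4]
```

Run:
```python
from h import *
rows([tab(28,150,.2,134.5,0,.9),tab(28,60,.2,134.5,0,.9)])
```

```text
rows>=8.1 [-62.1, -334.0, -0.7] [0.0, -11.4, 0.4]
rows>=2.2 [-62.0, -334.0, 89.3] [0.0, -11.4, 0.4]
```

play_rows(linear=[[-5,-20,-2],[-15,-60,-2],[-25,-110,-2],[-62,-334,-2],[-62,-334,-2],[-62,-334,-2],[-62,-334,-2],[-62,-334,-2],[-62,-334,-2],[-62,-334,-2],[-62,-334,-2],[-62,-334,-2],[-62,-334,25],[-62,-334,50],[-62,-334,70],[-62,-334,80],[-62,-334,80],[-62,-334,80]], delta_rot=[[0,-1,0],[0,-3,0],[0,-6,0],[0,-11.4,0.4],[0,-11.4,0.4],[0,-11.4,0.4],[0,-11.4,0.4],[0,-11.4,0.4],[0,-11.4,0.4],[0,-11.4,0.4],[0,-11.4,0.4],[0,-11.4,0.4],[0,-11.4,0.4],[0,-11.4,0.4],[0,-11.4,0.4],[0,-11.4,0.4],[0,-11.4,0.4],[0,-11.4,0.4]])

```text
t: 39.37
tcp_pos: [0.5046, -0.0007, 0.201]
tcp_rot: [[-0.975, 0.101, 0.197], [0.099, 0.995, -0.019], [-0.198, 0.001, -0.98]]
wrist_force: [-0.3, -0.2, -1.3]
gripper_width: 0.128
```

Run:
```python
from h import *
s=state(); print(s['t'],s['tcp_pos'],s['gripper_width'],s['wrist_force'],s['joints'].round(2))
rows([tab(x,z,b,134.5,0,.9) for x,z,b in((28,40,.2),(28,12,.2),(28,9,.28),(28,9,.34),(28,9,.37))])
s,im,P=look('w29'); ims,d=capture('side')
o=np.zeros((560,640,3),np.uint8); o[:300]=im[:300]; b=cv2.resize(ims[150:280,230:400],None,fx=2,fy=2,interpolation=2); o[300:560,:340]=b; save('w29',o)
q=(P-s['tcp_pos'])@s['tcp_rot']*1000
m=(abs(q[...,0])<12)&(q[...,1]<-42)&(q[...,1]>-50)&(q[...,2]>0)&(q[...,2]<145); a=q[m]
for lo in range(0,140,25):
    k=(a[:,2]>=lo)&(a[:,2]<lo+25)
    if k.sum()>5: print(lo,k.sum(),np.percentile(a[k],[3,97],axis=0).round(1).tolist())
```

```text
39.3667 [ 0.50456281 -0.0007093   0.20095255] 0.12771096213447117 [-0.2779205  -0.19598965 -1.28096558] [ 0.68  0.5  -1.04  2.23  0.91  0.65  2.03]
rows>=0.7 [5.0, -2.0, 28.5] [0.1, -0.1, 0.3]
rows>=0.7 [10.6, -2.0, 56.0] [0.1, -0.1, 0.3]
rows>=0.6 [21.9, -1.9, 59.3] [0.1, -4.6, 0.2]
rows>=0.5 [29.9, -1.9, 60.1] [0.1, -8.1, 0.2]
rows>=0.2 [33.9, -1.9, 60.7] [0.1, -9.8, 0.2]
0 262 [[-4.5, -45.3, 0.5], [6.4, -42.8, 24.4]]
25 158 [[-4.4, -45.2, 26.4], [6.4, -42.7, 49.0]]
50 111 [[-4.6, -45.3, 51.1], [6.4, -42.6, 74.6]]
75 79 [[-4.5, -45.3, 75.4], [6.4, -42.8, 99.5]]
100 55 [[-4.3, -45.3, 100.1], [6.2, -43.5, 124.0]]
125 16 [[-4.4, -45.2, 125.1], [6.1, -42.9, 131.6]]
```

View pics/w29.png

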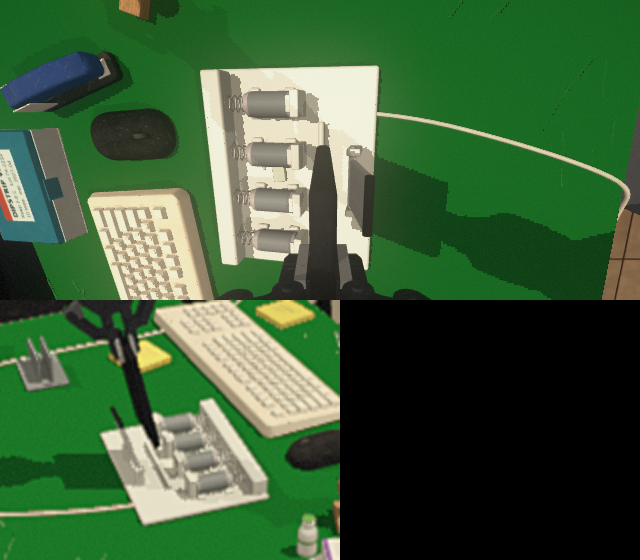

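The tablet hangs tilted between the ridge (320,140) and the leg (360,190), with the four cells in their bays. Now I lower it behind the ridge and lean it.

play_rows(linear=[[2,-2,10],[5,-2,28],[8,-2,42],[10.5,-2,54],[10.5,-2,56],[16,-2,58],[22,-2,59],[26,-2,59.5],[30,-2,60],[30,-2,60]], delta_rot=[[0,0,0],[0,0,0.3],[0,0,0.3],[0,0,0.3],[0,0,0.3],[0,-2.3,0.3],[0,-4.6,0.3],[0,-6.3,0.2],[0,-8,0.2],[0,-8,0.2]])

```text
t: 40.3
tcp_pos: [0.4867, -0.0007, 0.1379]
tcp_rot: [[-0.937, 0.103, 0.333], [0.098, 0.995, -0.033], [-0.335, 0.001, -0.942]]
wrist_force: [-0.2, 0.0, -1.7]
gripper_width: 0.125
```

```bash
cat > chk.py <<'E'
from h import *
import sys
im,d=capture('top'); P=pts('top',d); D=(.5605,-.0074,3.0393)
c,sn=np.cos(D[2]),np.sin(D[2]); Q=P.reshape(-1,3); u=(Q[:,:2]-D[:2])@np.array([[c,-sn],[sn,c]])*1000; h=Q[:,2]*1000; col=im.reshape(-1,3).astype(int).max(1)
for z in range(20,170,15):
    k=(abs(u[:,1])<46)&(u[:,0]>0)&(u[:,0]<130)&(abs(h-z)<7)&(col<100)
    if k.sum()>2: print(z,k.sum(),np.percentile(u[k,0],[5,50,95]).round(1),np.percentile(u[k,1],[2,98]).round(1))
E
python3 - <<'E'
from h import *
s=state(); print(s['t'],s['tcp_pos'],s['gripper_width'],s['wrist_force'],s['joints'].round(2))
rows([tab(x,z,b,134.5,0,.9) for x,z,b in((28,9,.34),(28,8.5,.37),(28,8.5,.4))])
E
python3 chk.py
```

```text
40.3 [ 0.48669537 -0.00073582  0.13785978] 0.12453094747876534 [-1.67166752e-01  2.60804024e-04 -1.73739142e+00] [ 0.47  0.52 -0.8   2.41  1.59  0.46  1.33]
rows>=0.0 [0.3, -0.0, 1.8] [0.1, 0.1, 0.1]
rows>=0.2 [4.5, -0.0, 2.3] [0.1, -1.6, 0.1]
rows>=0.2 [8.5, 0.0, 2.4] [0.1, -3.3, 0.1]
20 9 [24.8 26.  28.8] [-39.5  32.2]
35 17 [28.3 30.4 33.4] [-40.6  37.8]
50 9 [33.9 36.9 38.1] [-40.  42.]
65 8 [40.3 42.2 43.1] [-39.   41.9]
80 8 [45.7 46.1 48.6] [-40.6  42.7]
95 9 [50.2 53.1 54.7] [-33.6  42.5]
110 9 [55.1 57.8 58.3] [-41.5  42.7]
125 12 [61.1 62.6 65.8] [-39.7  43.5]
140 21 [66.  69.8 81. ] [-41.7  44. ]
155 53 [71.7 75.6 81.8] [-41.8  42.4]
```

play_rows(linear=[[0.5,0,2],[2,0,2.3],[4.5,0,2.6],[4.5,0,2.6],[4.5,0,2.6]], delta_rot=[[0,0,0],[0,-0.8,0],[0,-1.6,0],[0,-1.6,0],[0,-1.6,0]])

```text
t: 40.77
tcp_pos: [0.4857, -0.0001, 0.1361]
tcp_rot: [[-0.926, 0.104, 0.363], [0.097, 0.995, -0.037], [-0.365, 0.0, -0.931]]
wrist_force: [-8.7, -1.0, 19.6]
gripper_width: 0.13
```

play_rows(linear=[[0.5,0,-1],[1,0,-1.5],[1,0,-1.5]], delta_rot=[[0,0,0],[0,0,0],[0,0,0]])

```text
t: 41.02
tcp_pos: [0.4853, 0.0001, 0.1376]
tcp_rot: [[-0.925, 0.105, 0.364], [0.098, 0.994, -0.037], [-0.366, 0.001, -0.931]]
wrist_force: [-0.6, -0.7, -2.4]
gripper_width: 0.129
```

```bash
python3 chk.py
python3 - <<'E'
from h import *
s=state(); print(s['t'],s['tcp_pos'],s['wrist_force'],s['joints'].round(2)); R=s['tcp_rot']; c,sn=np.cos(DK[2]),np.sin(DK[2])
f=s['tcp_pos']+R@np.array([.0009,0,.1345]); v=f-np.array([DK[0],DK[1],0]); print('foot mid dock',(c*v[0]+sn*v[1])*1000,(-sn*v[0]+c*v[1])*1000,f[2]*1000,'lean',np.arcsin(R[2,0]*-1))
rows([tab(x,z,b,134.5,0,.9) for x,z,b in((28,8.5,.37),(28,8.5,.4))])
E
```

```text
20 9 [22.9 23.9 25.6] [-30.7  37.9]
35 18 [25.8 27.6 30.6] [-41.2  41.4]
50 8 [32.7 34.5 37.9] [-40.3  42. ]
65 10 [38.4 42.3 44.1] [-40.   42.5]
80 6 [45.9 46.7 49.4] [-40.9  42.5]
95 11 [50.3 54.1 54.7] [-41.4  42.4]
110 10 [56.1 58.2 60.6] [-40.4  43.3]
125 9 [61.7 64.5 65.7] [-42.6  40.5]
140 31 [67.3 71.5 83.3] [-40.6  41.2]
155 61 [74.1 77.9 82.5] [-42.   42.1]
41.0667 [ 4.85158898e-01 -2.15942880e-05  1.37413956e-01] [-0.12643822  0.11766324 -2.69915729] [ 0.48  0.53 -0.82  2.44  1.71  0.49  1.21]
foot mid dock 25.55949540886902 -0.7310128110359191 11.904053154417587 lean 0.37444096403339044
rows>=0.1 [2.9, -0.6, 2.3] [0.1, 0.3, 0.0]
rows>=0.2 [7.0, -0.6, 2.3] [0.1, -1.5, 0.0]
```

Run:
```python
from h import *
rows([tab(x,z,b,134.5,-.7,.9) for x,z,b in((26.5,11,.375),(26.5,10.6,.39),(26.5,10.6,.405),(26.5,10.6,.42))])
```

```text
rows>=0.0 [1.3, 0.1, 0.5] [0.1, -0.0, 0.0]
rows>=0.1 [3.4, 0.1, 0.9] [0.1, -0.9, 0.0]
rows>=0.1 [5.5, 0.1, 0.9] [0.1, -1.8, 0.0]
rows>=0.1 [7.5, 0.1, 1.0] [0.1, -2.6, 0.0]
```

play_rows(linear=[[1.3,0,0.6],[3.4,0,1],[3.4,0,1],[3.4,0,1]], delta_rot=[[0,0,0],[0,-0.9,0],[0,-0.9,0],[0,-0.9,0]])

```text
t: 41.4
tcp_pos: [0.4847, 0.0002, 0.1361]
tcp_rot: [[-0.918, 0.105, 0.382], [0.098, 0.994, -0.04], [-0.384, 0.001, -0.923]]
wrist_force: [1.7, -0.5, 5.1]
gripper_width: 0.123
```

play_rows(linear=[[1,0,0.2],[2,0,0.2],[2,0,0.2]], delta_rot=[[0,-0.4,0],[0,-0.9,0],[0,-0.9,0]])

```text
t: 41.65
tcp_pos: [0.4843, 0.0003, 0.136]
tcp_rot: [[-0.911, 0.106, 0.399], [0.097, 0.994, -0.043], [-0.401, -0.0, -0.916]]
wrist_force: [-0.1, -2.5, 11.5]
gripper_width: 0.12
```

play_rows(linear=[[0,0,-0.5],[0,0,-0.5],[0,0,-0.5],[0,0,-0.5],[0,0,-0.5]], delta_rot=[[0,0,0],[0,0,0],[0,0,0],[0,0,0],[0,0,0]], gripper=-0.5)

```text
t: 42.07
tcp_pos: [0.484, 0.0003, 0.1362]
tcp_rot: [[-0.911, 0.106, 0.399], [0.097, 0.994, -0.042], [-0.401, -0.0, -0.916]]
wrist_force: [0.5, -0.2, 0.8]
gripper_width: 0.249
```

```bash
python3 chk.py
python3 - <<'E'
from h import *
s=state(); print(s['t'],s['tcp_pos'],s['wrist_force'],s['gripper_width'],s['joints'].round(2))
E
```

```text
20 17 [22.6 24.  25.7] [-39.2  36.5]
35 13 [26.6 28.5 30.7] [-41.2  40.8]
50 7 [33.9 34.8 37. ] [-40.6  42. ]
65 10 [38.7 40.6 42.5] [-41.7  41.7]
80 8 [44.1 47.  51.2] [-40.4  43. ]
95 8 [50.2 53.8 56. ] [-41.7  40.4]
110 9 [54.8 58.3 61.1] [-40.5  43.4]
125 12 [62.1 65.2 67.2] [-41.4  43.8]
140 44 [68.5 73.6 84.7] [-41.7  39.4]
155 55 [74.7 78.6 84.1] [-42.1  41.7]
42.1167 [4.83995783e-01 3.44865280e-04 1.36267880e-01] [ 0.19750321 -0.32528729 -0.76238725] 0.25089115706093806 [ 0.49  0.55 -0.85  2.46  1.82  0.54  1.1 ]
```

play_rows(linear=[[0,0,0],[0,0,0],[0,0,-10],[0,0,-25],[0,0,-45],[0,0,-75],[0,0,-100],[0,0,-100]], delta_rot=[[0,0,0],[0,0,0],[0,0,0],[0,0,0],[0,0,0],[0,0,0],[0,0,0],[0,0,0]], gripper=-0.25)

```text
t: 42.78
tcp_pos: [0.4438, 0.005, 0.2305]
tcp_rot: [[-0.909, 0.105, 0.403], [0.096, 0.994, -0.044], [-0.405, -0.001, -0.914]]
wrist_force: [0.6, -0.7, 0.3]
gripper_width: 0.373
```

```bash
python3 chk.py
python3 - <<'E'
from h import *
s=state(); print(s['t'],s['tcp_pos'],s['wrist_force'])
im,_=capture('top'); ims,_=capture('side')
a=cv2.resize(im[90:280,140:480],None,fx=1.8,fy=1.8,interpolation=2); b=cv2.resize(ims[160:350,230:490],None,fx=1.3,fy=1.3,interpolation=2)
o=np.zeros((a.shape[0]+b.shape[0],a.shape[1],3),np.uint8); o[:a.shape[0]]=a; o[a.shape[0]:,:b.shape[1]]=b; save('fin',o)
E
```

```text
20 24 [22.7 24.6 26.2] [-38.8  33.9]
35 24 [26.1 28.4 30.2] [-40.7  41.4]
50 4 [34.  34.5 35.2] [-40.5  41.6]
65 8 [38.1 42.1 44.3] [-41.7  42.5]
80 4 [46.2 46.8 48.7] [-40.9  42.5]
95 9 [50.2 53.4 55.7] [-41.6  43.1]
110 8 [55.7 58.1 62.5] [-40.8  43.6]
125 11 [61.7 65.1 69.1] [-41.5  44. ]
140 43 [69.1 72.7 84.2] [-41.3  41.2]
155 74 [73.8 78.6 84.6] [-42.4  42. ]
42.8333 [0.44402626 0.0047953  0.23025084] [ 0.22372892 -0.3996396   0.01083969]
```

View pics/fin.png

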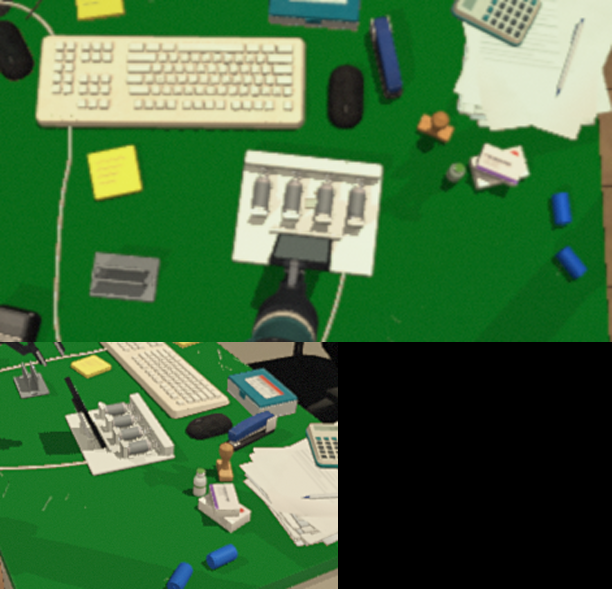

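play_rows(linear=[[0,0,-25],[0,0,-50],[0,0,-50],[0,0,-50],[0,0,-50],[0,0,-50],[0,0,-50],[0,0,-50]], delta_rot=[[0,0,0],[0,0,0],[0,0,0],[0,0,0],[0,0,0],[0,0,0],[0,0,0],[0,0,0]])

```text
t: 43.6
tcp_pos: [0.4239, 0.0066, 0.2733]
tcp_rot: [[-0.911, 0.106, 0.398], [0.097, 0.994, -0.042], [-0.401, -0.0, -0.916]]
wrist_force: [-0.1, 1.2, -0.5]
gripper_width: 0.371
```

```bash
python3 chk.py | tail -4
python3 - <<'E'
from h import *
im,d=capture('top'); P=pts('top',d); D=(.5605,-.0074,3.0393); c,sn=np.cos(D[2]),np.sin(D[2]); Q=P.reshape(-1,3); u=(Q[:,:2]-D[:2])@np.array([[c,-sn],[sn,c]])*1000; h=Q[:,2]*1000
for yb in(78,26,-26,-78): print(yb,[(x,np.median(h[k]).round(1)) for x in range(-58,-16,8) for k in [(abs(u[:,1]-yb)<5)&(abs(u[:,0]-x)<4)] if k.sum()])
print(state()['t'],close_job())
E
```

```text
110 9 [56.9 58.4 61.4] [-40.6  43.4]
125 8 [62.9 65.4 67.6] [-41.5  43.4]
140 57 [69.5 73.1 84.8] [-41.4  41.9]
155 101 [74.2 78.9 84.2] [-41.8  41.6]
78 [(-58, np.float64(31.6)), (-50, np.float64(33.6)), (-42, np.float64(34.1)), (-34, np.float64(32.8)), (-26, np.float64(32.9)), (-18, np.float64(34.9))]
26 [(-58, np.float64(31.8)), (-50, np.float64(34.2)), (-42, np.float64(33.8)), (-34, np.float64(34.3)), (-26, np.float64(33.6)), (-18, np.float64(35.4))]
-26 [(-58, np.float64(33.1)), (-50, np.float64(32.9)), (-42, np.float64(35.6)), (-34, np.float64(33.3)), (-26, np.float64(32.6)), (-18, np.float64(34.3))]
-78 [(-58, np.float64(32.1)), (-50, np.float64(31.1)), (-42, np.float64(33.8)), (-34, np.float64(31.8)), (-26, np.float64(34.0)), (-18, np.float64(31.8))]
the job is handed in; nothing more can be done
43.7 None
```

The job is done and handed in at t = 43.7 s, in the order asked: leg, then cells, then tablet.

- **Leg:** it is pushed out onto its stop. It gave 9.8 N with no further motion and measured 0.28 rad past upright. I did not measure it again after the tablet went on, but the tablet's lean fits a leg on its stop.
- **Cells:** all four grey cells were present and each is in its own bay. Close wrist-camera readings after each release showed them level under the lips, with tops about 35 mm above the desk against 34 nominal. The final top-camera readings agree, though noisier at 31–35.6 mm. I did not view the button-to-contact touch directly.
- **Tablet:** it stands behind the ridge, screen towards the chair, leaning back on the leg at about 0.39 rad. Its position did not change between readings about 0.8 s apart after release.
- **Bystanders:** I never touched the stamp, pads, mouse, vial or blue look-alikes, and the last top picture shows nothing displaced. The rack was not knocked aside before I took the tablet from it.

No check failed.

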